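Charge the milling jar through the feed chute

ROBOT

A 7-joint arm with a two-finger parallel gripper is mounted at the origin on a cart in front of the work surface, level with it; the furniture and walls round the work are solid. World frame = base frame: x ahead of the robot, y to its left, z up, the work surface at z = 0. Lengths are in m, angles in rad, forces in N, time in s.
With the tool pointing down it reaches from about 0.35 to 0.9 m from the base axis. Payload 8.1 kg.
Tool frame: the origin (TCP) lies at the centre of the arm's flange, where the gripper is bolted on; the fingertips stand 178 mm ahead of it and the grasp point (between the pads) lies 159 mm ahead of it; z points along the fingers, y is the line along which they close (so a half turn about z gives the same grasp; the last joint's range is limited). The gripper opens to 92 mm and grips with 3 to 60 N. Pads are 19 mm wide; open, the fingers measure 130 mm over their backs; the gripper's body (75 mm by 190 mm) begins 47 mm behind the grasp point.
Start: joints at [1.082, 0.434, 0.025, 1.573, -0.012, 1.134, -0.075], TCP at [0.235, -0.579, 0.405] pointing down, gripper open.
Joint ranges: [-2.62, 2.62], [-0.44, 2.09], [-1.27, 1.32], [0.08, 2.57], [-1.32, 4.46], [0.12, 2], [-2.74, 2.74]. Speed limits (rad/s): [2.22, 2.22, 3.01, 3.01, 3.14, 3.14, 3.14].

INTERFACE

Orientations are given as a rotation vector (axis times angle).
In Python, from cell import arm gives the robot as it stands. The module is installed in compiled form; this text tells all that it offers.
- The arm moves only by the shell command python3 -m inch 'ROWS' [FORCE]. ROWS is text: rows parted by semicolons, each of 5 numbers parted by spaces: the shift along the tool's x, y, z in m, then the turn about the tool's z in rad, then the finger opening in m, from 0 to 0.0918. In form: x y z roll fingers; .... A call has 1 to 5 rows; each row is the pose to reach, as a shift and turn from the pose commanded when the call began, along the tool's axes at that moment; what a row does not reach only later rows make up. A row lasts 1/10 s, in which the tool goes at most 50 mm and 8.59 degrees, less where a joint would pass 70% of its speed; a pose out of reach is approached as far as the arm can. A call with a gripper value outside its range is refused whole. The fingers move at their own pace and stop on an object; FORCE is the grip in N (left out, the last holds). Time passes only in rows, so rows that repeat a pose let the fingers close. It gives the time, the measured TCP pose, the force, the opening and the grip force at its end, in the units of the state.
- arm.observe(): the state, without advancing time (a new reading comes with each control period).
- arm.get_image(name): name is "side" or "top"; returns the picture (384x512x3 uint8, red, green, blue); there is no depth.
- arm.get_calibration(name): a dict with "intrinsics" (3x3 intrinsics, pixels), "pose" (4x4, takes a point from camera to world coordinates). Camera axes: x right, y up, looking along -z (the intrinsics and any distortion apply to the point x, -y, -z); pixel columns grow to the right and rows downward; lengths in m; the calibration is good to about 2 mm. A picture is of the moment at which its call begins. get_calibration takes no time and is no camera call.
- arm.sign_off(): hands the job in; it is judged then, once.
Trained networks look in the newest picture that a camera, given by its name, has taken for a name from the list of things; names that differ only in an ending like _2 or _b are one class to them, and where a whole thing is asked for, a point or a joint stands for the part that bears it (a point fixed in the world has none). Each returns a list of dicts, best first, with "conf" (0 to 1); they miss things now and then, are a little off and sometimes report something else, mostly with a low value. They report only what shows in the picture. A call takes as long as a camera call.
- arm.look_for(camera, query): "point" ([row, column] in pixels, amid what is visible of it).
- arm.silhouettes(camera, query): "region" (384x512 bool, what is visible of it) and "point" ([row, column] in pixels, amid what is visible of it).
- arm.place_of(camera, query): "point" ([row, column] in pixels: a listed point, or the origin of a listed thing).
The state is a dict: "clock": time; "joints": joint angles; "dq": joint speeds; "joint_efforts": joint torques, N m; "position": TCP position; "ee_rot": TCP orientation; "force": force on the tool from outside, world axes, zero at the start; "ft_torque": the same for the moment, N m; "width": opening from 0.0 (shut) to 1.0 (fully open); "gripper_force": force on a finger pad.
Only numpy, scipy, OpenCV 4.12 (cv2) and the standard library are available. Lean on these libraries where they do the work, as an engineer would, in place of code of your own. Each camera call takes 0.05 s, during which the arm holds its last target. There are 200 camera calls.

TASK

Swing the dust cover well clear of the milling jar, put all the white grinding pellets into the feed chute where it stands, then lift the chute by its blue tab with all of them aboard and tip it so that they slide through it into the jar; do not put any pellet into the jar by hand. Then stand the empty chute upright on the worktop again and swing the cover back so that it is centred over the jar's mouth, leaving the lamp, tape and dish alone.

Things in the scene. Friction and masses are not known exactly. Their poses are not given: they have to be found in the camera images.
- jar_mouth (a point): centre of the open mouth of the steel milling jar, at rim height, 75 mm above the worktop. The jar is fixed on a grey base plate 200 x 110 x 12 mm; outside 66 mm across, opening 50 mm, inner floor 58 mm below the rim. x axis runs along the base plate from the jar to the pillar of the swing arm, z up
- cover_hinge (a point): the vertical hinge of the swing arm, on top of a 24 mm pillar, 100 mm from the jar's axis on the same base plate (the point is 90 mm above the worktop; hinge hub top 102 mm)
- cover_knob (a point): black round upright knob, 16 mm across, from 90 to 135 mm above the worktop; this point is on its axis at 118 mm. It stands in the middle of the round white dust cover (70 mm across, 84 to 90 mm above the worktop, passing 9 mm over the jar's rim), which the blue swing arm carries 100 mm from its hinge
- cover_arm (a joint): swing arm angle, rad: 0 = cover centred over the jar; grows as the cover swings to the left as seen from the robot (clockwise seen from above, about point cover_hinge); range -0.4 to 1.9, no click at 0. The hinge is stiff (about 0.2 N m, i.e. 2 N at the knob) and stays where it is left
- chute_grip (a point): mid grasp area of the blue upright tab (10 mm thick along the chute, 30 wide across, top 85 mm above the underside) at the rear of the loose feed chute (0.18 kg), 62 mm above its underside. x axis points along the chute to its open lip, y left, z up. Polished steel trough from 15 mm behind this point (closed) to 175 mm ahead, on two runners; pellets slide when tilted over about 20 degrees
- chute_lip (a point): middle of the chute's open lip, on top of its floor: 175 mm ahead of and 52 mm below point chute_grip (same axes). The floor is flat, 28 mm wide, its top 10 mm above the underside; side walls flare outward to 52 mm wide overall, 32 mm above the underside
- pellet_1_center (a point): centre of a white ceramic grinding pellet, a short cylinder 20 mm across and 14 mm tall, 17 g, axis upright at the start; may be absent
- pellet_2_center (a point): centre of a white ceramic grinding pellet, a short cylinder 20 mm across and 14 mm tall, 17 g, axis upright at the start; may be absent
- pellet_3_center (a point): centre of a white ceramic grinding pellet, a short cylinder 20 mm across and 14 mm tall, 17 g, axis upright at the start; may be absent
- pellet_4_center (a point): centre of a white ceramic grinding pellet, a short cylinder 20 mm across and 14 mm tall, 17 g, axis upright at the start; may be absent
- pellet_5_center (a point): centre of a white ceramic grinding pellet, a short cylinder 20 mm across and 14 mm tall, 17 g, axis upright at the start; may be absent
- pellet_6_center (a point): centre of a white ceramic grinding pellet, a short cylinder 20 mm across and 14 mm tall, 17 g, axis upright at the start; may be absent
- spirit_lamp: glass spirit lamp, 67 mm across, 94 mm tall, standing at the back; a bystander, origin at the centre of its underside
- label_tape: beige roll of tape, 62 mm across, 19 mm tall, lying beyond the chute; a bystander, origin at the centre of its underside
- petri_dish_1: lidded glass dish with pink content, 62 mm across, 16 mm tall, lying left of the jar; a bystander, origin at the centre of its underside

How it is judged:
By the outcome, as a careful person would: the job done as asked, in the order asked, and still so for the second after the job is handed in, with the robot touching nothing.
Of pellet_1, pellet_2, pellet_3, pellet_4, pellet_5, pellet_6 only 4 to 6 are there at a start; the rules pass over those that are not, and their reading is None.
At some moment in a run one of chute, pellet_1, pellet_2, pellet_3, pellet_4, pellet_5, pellet_6 may be knocked a few centimetres aside while the robot is not near it.
It also fails if it takes over 200 s, if anything falls off the work surface, if the arm or the gripper's body presses on something with over 40 N, if the wrist force passes 120 N, or if a joint passes its speed limit or range.

## Working session

There is one attempt and no reset: what is moved stays moved. The work goes in short steps, Python scripts to look and compute and a shell command to move; the robot and the scene stay as the last step left them, time stands still between calls to the robot, and variables do not carry over. Pictures are saved under pics/ and viewed, at most 14 in all, crops included, and the job is handed in when it is done.

```bash
mkdir -p pics
cat > h.py <<'E'
import numpy as np, cv2
from scipy.spatial.transform import Rotation as R
from cell import arm
def ray(cam,rc):
    c=arm.get_calibration(cam);K=np.array(c["intrinsics"]);P=np.array(c["pose"])
    d=np.linalg.inv(K)@[rc[1],rc[0],1]; d=P[:3,:3]@[d[0],-d[1],-d[2]]
    return P[:3,3],d
def onz(cam,rc,z):
    o,d=ray(cam,rc); return o+d*(z-o[2])/d[2]
def proj(cam,p):
    c=arm.get_calibration(cam);K=np.array(c["intrinsics"]);P=np.array(c["pose"])
    q=P[:3,:3].T@(np.array(p)-P[:3,3]); u=K@[q[0],-q[1],-q[2]]; return u[:2][::-1]/u[2]
def snap(cam,name):
    im=arm.get_image(cam); cv2.imwrite("pics/"+name,im[:,:,::-1]); return im
def st():
    s=arm.observe(); r=R.from_rotvec(s["ee_rot"])
    print("t",s["clock"],"pos",np.round(s["position"],4),"R",np.round(r.as_matrix(),3).tolist(),"F",np.round(s["force"],1),"w",round(s["width"],3),"gf",s["gripper_force"],"q",np.round(s["joints"],2)); return s,r.as_matrix()
def move(target,yaw=None):
    """tool-axis shift bringing the grasp point (159 ahead) to target, and roll"""
    s=arm.observe(); M=R.from_rotvec(s["ee_rot"]).as_matrix(); p=np.array(s["position"])
    g=p+0.159*M[:,2]; d=M.T@(np.array(target)-g)
    out=np.round(d,4)
    print("grasp at",np.round(g,4),"shift",out, "ydir deg",round(np.degrees(np.arctan2(M[1,1],M[0,1])),2))
E
cat > a.py <<'E'
from h import *
st()
snap("top","t0.png"); snap("side","s0.png")
for cam in ("top","side"):
    c=arm.get_calibration(cam); print(cam,np.round(c["pose"],3).tolist(),np.round(c["intrinsics"],1).tolist())
    for q,z in [("jar_mouth",.075),("cover_hinge",.09),("cover_knob",.118),("chute_grip",.062),("chute_lip",.010),("pellet_1_center",.007),("spirit_lamp",0),("label_tape",0),("petri_dish_1",0)]:
        for r in arm.place_of(cam,q):
            if r["conf"]>.2: print(cam,q,round(r["conf"],2),np.round(r["point"],1),np.round(onz(cam,r["point"],z),4))
E
python3 a.py
```

```text
t 0.0 pos [ 0.2351 -0.5789  0.404 ] R [[0.927, 0.376, -0.001], [0.376, -0.927, 0.001], [-0.0, -0.001, -1.0]] F [-0.4 -0.3  0.3] w 1.002 gf 0.0 q [ 1.08  0.44  0.02  1.57 -0.01  1.13 -0.08]
top [[0.022, 0.991, -0.133, 0.429], [-1.0, 0.021, -0.007, -0.015], [-0.004, 0.133, 0.991, 1.19], [0.0, 0.0, 0.0, 1.0]] [[399.3, 0.0, 253.5], [0.0, 399.3, 190.0], [0.0, 0.0, 1.0]]
top jar_mouth 0.86 [208.4 201.9] [0.5237 0.1365 0.075 ]
top cover_hinge 0.98 [172.4 191.7] [0.6228 0.167  0.09  ]
top cover_hinge 0.44 [247.6 131.9] [0.4111 0.3214 0.09  ]
top cover_knob 0.89 [211.3 187. ] [0.5114 0.1705 0.118 ]
top chute_grip 0.68 [202.1 308.7] [ 0.5492 -0.1641  0.062 ]
top chute_lip 0.72 [216.2 257.8] [ 0.5097 -0.0208  0.01  ]
top pellet_1_center 0.49 [219.3 375.9] [ 0.5082 -0.37    0.007 ]
top spirit_lamp 0.97 [147.4 302.9] [ 0.723 -0.154  0.   ]
top spirit_lamp 0.42 [157.7 266.5] [ 0.6887 -0.0437  0.    ]
top label_tape 0.49 [154.4 262.8] [ 0.6987 -0.0322  0.    ]
top petri_dish_1 0.77 [246.8 131.9] [0.412  0.3491 0.    ]
side [[-0.686, 0.624, -0.373, 0.203], [-0.727, -0.59, 0.35, 0.329], [-0.002, 0.512, 0.859, 0.907], [0.0, 0.0, 0.0, 1.0]] [[349.0, 0.0, 255.3], [0.0, 349.0, 197.5], [0.0, 0.0, 1.0]]
side jar_mouth 0.65 [242.5 224.9] [0.52   0.1397 0.075 ]
side cover_hinge 0.58 [218.5 194.7] [0.6207 0.1563 0.09  ]
side cover_knob 0.67 [243.1 211.7] [0.5246 0.174  0.118 ]
side chute_grip 0.63 [169.7 296.2] [ 0.5565 -0.1689  0.062 ]
side chute_lip 0.73 [223.8 262.3] [0.515  0.0092 0.01  ]
side pellet_1_center 0.54 [156.9 351.6] [ 0.4913 -0.3679  0.007 ]
side pellet_1_center 0.33 [169.6 296.4] [ 0.5793 -0.2021  0.007 ]
side spirit_lamp 0.81 [158.1 252. ] [ 0.7125 -0.1349  0.    ]
side label_tape 0.51 [176.6 236.4] [ 0.6932 -0.0499  0.    ]
side petri_dish_1 0.71 [168.8 297.7] [ 0.5815 -0.2115  0.    ]
side petri_dish_1 0.62 [336.3 195.4] [0.4101 0.3374 0.    ]
```

Run:
```python
import cv2
a=cv2.imread('pics/t0.png');cv2.imwrite('pics/t0c.png',cv2.resize(a[110:310,100:420],(800,500),interpolation=cv2.INTER_CUBIC))
a=cv2.imread('pics/s0.png');cv2.imwrite('pics/s0c.png',cv2.resize(a[100:370,110:450],(756,600),interpolation=cv2.INTER_CUBIC))
```

```text
(no output)
```

View pics/t0c.png

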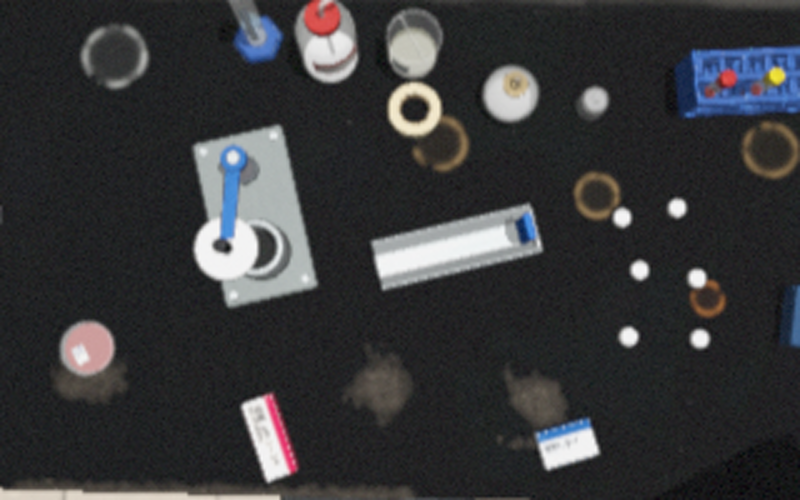

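View pics/s0c.png

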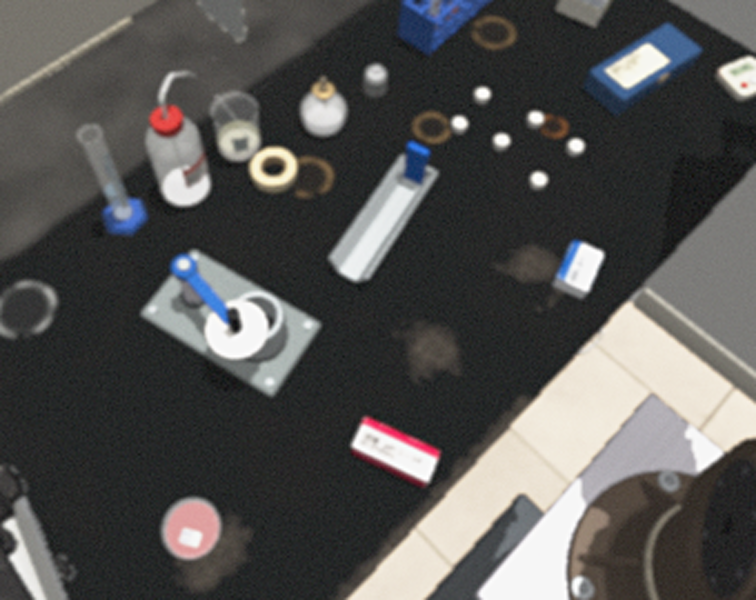

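The top crop shows six white pellets at about (622,217), (677,208), (640,270), (697,278), (628,337) and (700,339), and the cover part-way over the jar. The chute's lip points left towards the jar, with its blue tab on the right at (527,227). The side crop agrees. Next I'll take precise measurements.

```bash
cat >> h.py <<'E'
def tri(ct,cs):
    A=np.zeros((3,3));b=np.zeros(3);L=[]
    for cam,rc in (("top",ct),("side",cs)):
        o,d=ray(cam,rc);d=d/np.linalg.norm(d);Q=np.eye(3)-np.outer(d,d);A+=Q;b+=Q@o;L.append((o,Q))
    p=np.linalg.solve(A,b); return p,[round(float(np.linalg.norm(Q@(p-o)))*1e3,1) for o,Q in L]
def blobs(cam,im,box,amin=10,amax=90,z=.007,thr=150):
    h=cv2.cvtColor(im,cv2.COLOR_RGB2HSV); m=((h[:,:,2]>thr)&(h[:,:,1]<70)).astype(np.uint8)
    n,_,s,c=cv2.connectedComponentsWithStats(m); out=[]
    for i in range(1,n):
        p=onz(cam,c[i][::-1],z)
        if amin<=s[i,4]<=amax and box[0]<p[0]<box[1] and box[2]<p[1]<box[3]: out.append((np.round(p[:2],4).tolist(),int(s[i,4]),np.round(c[i][::-1],1).tolist()))
    return out
E
python3 - <<'E'
from h import *
for cam,f in (("top","t0.png"),("side","s0.png")):
    im=cv2.imread("pics/"+f)[:,:,::-1].copy()
    for b in blobs(cam,im,(.3,.75,-.5,-.2),z=.010): print(cam,b)
    h=cv2.cvtColor(im,cv2.COLOR_RGB2HSV)
    m=((h[:,:,0]>100)&(h[:,:,0]<125)&(h[:,:,1]>140)).astype(np.uint8)
    n,_,s,c=cv2.connectedComponentsWithStats(m)
    for i in range(1,n):
        if s[i,4]>12: print(cam,"blue",s[i],np.round(c[i][::-1],1),np.round(onz(cam,c[i][::-1],.07),3))
# chute silhouette
for cam in("top","side"):
    for q in ("chute_grip","jar_mouth"):
        r=arm.silhouettes(cam,q)
        for k in r[:2]:
            reg=np.array(k["region"]).astype(np.uint8)
            if reg.sum()==0: continue
            pts=np.argwhere(reg)[:,::-1].astype(np.float32); rect=cv2.boxPoints(cv2.minAreaRect(pts))
            print(cam,q,k["conf"],reg.sum(),[np.round(onz(cam,p[::-1],.025)[:2],3).tolist() for p in rect])
    for q,z in [("jar_mouth",.075),("cover_knob",.118),("cover_hinge",.09),("chute_grip",.062),("chute_lip",.01)]:
        for r in arm.place_of(cam,q)[:1]: print(cam,q,r["conf"],np.round(r["point"],1),np.round(onz(cam,r["point"],z),4))
E
```

```text
top ([0.7159, -0.2581], 64, [149.6, 337.8])
top ([0.5864, -0.3546], 36, [192.8, 370.5])
top ([0.5738, -0.2889], 39, [196.6, 348.4])
top ([0.5119, -0.3093], 37, [217.6, 355.6])
top ([0.5031, -0.3769], 39, [221.0, 378.6])
top ([0.4335, -0.295], 41, [244.2, 351.0])
top ([0.4331, -0.3787], 40, [245.0, 379.7])
top blue [363   7  17  10  27] [ 12.7 370.2] [ 1.124 -0.346  0.07 ]
top blue [193 116  20  19 147] [127.8 203.4] [0.758 0.142 0.07 ]
top blue [ 370  128   70   30 1367] [142.3 403.5] [ 0.727 -0.434  0.07 ]
top blue [189 169  10  37 168] [186.3 192.1] [0.586 0.168 0.07 ]
top blue [307 196   7  11  55] [201. 310.] [ 0.552 -0.167  0.07 ]
top blue [316 277  19   9  45] [281.5 325.2] [ 0.33  -0.209  0.07 ]
side ([0.7229, -0.2675], 49, [132.8, 278.7])
side ([0.5869, -0.3557], 32, [141.6, 326.7])
side ([0.5029, -0.3776], 36, [152.6, 350.9])
side ([0.5738, -0.2889], 36, [154.9, 316.2])
side ([0.5119, -0.31], 35, [162.6, 335.2])
side ([0.4324, -0.3793], 39, [165.2, 368.8])
side ([0.4329, -0.2952], 41, [180.3, 351.9])
side blue [ 31  26  18  16 204] [33.3 39.7] [1.683 0.087 0.07 ]
side blue [
[... 480 characters left out ...]
er_knob 0.89 [211.3 187. ] [0.5114 0.1705 0.118 ]
top cover_hinge 0.98 [172.4 191.7] [0.6228 0.167  0.09  ]
top chute_grip 0.68 [202.1 308.7] [ 0.5492 -0.1641  0.062 ]
top chute_lip 0.72 [216.2 257.8] [ 0.5097 -0.0208  0.01  ]
side chute_grip 0.56 1169 [[0.534, 0.013], [0.595, -0.208], [0.534, -0.213], [0.48, 0.005]]
side jar_mouth 0.59 2794 [[0.639, 0.233], [0.684, 0.123], [0.477, 0.075], [0.445, 0.181]]
side jar_mouth 0.65 [242.5 224.9] [0.52   0.1397 0.075 ]
side cover_knob 0.67 [243.1 211.7] [0.5246 0.174  0.118 ]
side cover_hinge 0.58 [218.5 194.7] [0.6207 0.1563 0.09  ]
side chute_grip 0.63 [169.7 296.2] [ 0.5565 -0.1689  0.062 ]
side chute_lip 0.73 [223.8 262.3] [0.515  0.0092 0.01  ]
```

Run:
```python
from h import *
tc=lambda x,y:(110+y/2.5-.3,100+x/2.5-.3); sc=lambda x,y:(100+y/2.222-.3,110+x/2.2235-.3)
print("hinge",tri(tc(232,157),sc(183,265)),onz("top",tc(232,157),.102),onz("side",sc(183,265),.102))
print("plate",[np.round(onz("top",tc(*p),.012)[:2],4).tolist() for p in [(193,147),(281,126),(316,284),(229,306)]])
print("plateS",[np.round(onz("side",sc(*p),.012)[:2],4).tolist() for p in [(141,313),(196,250),(321,323),(274,396)]])
print("chute",[np.round(onz("top",tc(*p),.032)[:2],4).tolist() for p in [(371,241),(530,205),(542,250),(383,290)]])
for cam,f,c,b in (("top","t0.png",(208,189),8),("side","s0.png",(245,214),8)):
    im=cv2.imread("pics/"+f); g=im.max(2); r0,c0=c[0]-b,c[1]-b
    print(cam); print(g[r0:c[0]+b+1,c0:c[1]+b+1])
```

```text
hinge (array([0.62135173, 0.16361676, 0.09624267]), [0.1, 0.1]) [0.62041828 0.16275044 0.102     ] [0.61829438 0.16473086 0.102     ]
plate [[0.6474, 0.2248], [0.6753, 0.12], [0.4866, 0.0721], [0.4587, 0.1735]]
plateS [[0.6475, 0.2263], [0.6705, 0.1203], [0.4828, 0.0718], [0.4533, 0.1758]]
chute [[0.537, 0.0081], [0.5832, -0.1767], [0.5307, -0.1908], [0.4804, -0.0071]]
top
[[159 216 238 243 243 242 237 198 212 217 218 218 213 220 240 243 242]
 [216 239 243 243 242 243 237 203 213 219 219 216 212 230 242 243 243]
 [238 243 243 244 243 242 238 214 215 218 219 217 207 238 243 243 243]
 [243 243 244 243 243 242 238 214 215 217 218 217 200 238 244 243 243]
 [243 243 243 242 242 236 214 193 198 213 217 217 205 239 243 243 243]
 [243 243 243 240 224 198 153 144 149 181 209 217 228 241 243 243 243]
 [243 243 242 235 181 112  82  83  88 114 169 209 238 243 243 243 243]
 [243 243 240 219 127  73  73  77  80  62  96 178 238 242 242 243 243]
 [244 243 240 220 115  70  73  77  79  46  45 130 224 242 243 243 243]
 [243 243 243 234 163  89  73  75  63  33  31 115 214 241 242 243 243]
 [243 243 242 
[... 996 characters left out ...]
248 231 220 200 142  68  37  21  34  83 179 244 249 247 246]
 [247 247 250 247 233 214 154  79  34  23  27  71 155 236 250 247 246]
 [246 247 248 250 250 236 179 106  39  25  26  57 135 225 250 247 246]
 [246 246 247 248 250 243 196 119  58  26  24  59 140 228 249 247 246]
 [246 246 246 247 245 226 186 132  81  38  40  92 177 242 249 247 246]
 [246 246 246 245 237 213 184 160 123  92 104 158 229 250 248 246 246]
 [246 246 246 247 244 226 203 186 172 177 202 234 250 249 247 246 246]
 [246 246 246 246 247 244 228 217 227 239 249 250 249 247 246 246 246]
 [246 246 246 246 247 247 243 241 246 249 248 247 247 246 246 246 246]
 [247 246 246 246 246 246 247 247 247 247 247 247 246 246 246 246 246]]
```

Run:
```python
from h import *
print(onz("top",(207.5,187.2),.135),onz("side",(241,214.3),.135),tri((207.5,187.2),(241,214.3)))
k=(onz("top",(207.5,187.2),.135)+onz("side",(241,214.3),.135))/2
h=np.array([.6205,.1633]); print(np.linalg.norm(k[:2]-h), np.degrees(np.arctan2(*(k[:2]-h)[::-1])))
move([k[0],k[1],.27]);
```

```text
[0.52020049 0.16745999 0.135     ] [0.51753785 0.16934886 0.135     ] (array([0.52043723, 0.16828181, 0.12869477]), [0.4, 0.4])
0.10175893852552581 177.1247257707037
grasp at [ 0.2352 -0.5791  0.2457] shift [ 0.5441 -0.5859 -0.0243] ydir deg -67.9
```

```bash
I="python3 -m inch"
python3 -m inch '0.03 -0.032 0 0 0.06; 0.065 -0.07 0 0 0.06; 0.1 -0.107 0 0 0.06; 0.134 -0.144 0 0 0.06; 0.168 -0.181 0 0 0.06'
python3 -m inch '0.034 -0.036 0 0 0.06; 0.068 -0.073 0 0 0.06; 0.102 -0.11 0 0 0.06; 0.136 -0.146 0 0 0.06; 0.17 -0.183 0 0 0.06'
python3 -m inch '0.034 -0.036 0 0 0.06; 0.068 -0.073 0 0 0.06; 0.102 -0.11 0 0 0.06; 0.136 -0.146 0 0 0.06; 0.17 -0.183 0 0 0.06'
python3 -m inch '0.036 -0.038 0 0.1 0.06; 0.036 -0.038 0 0.2 0.06; 0.036 -0.038 0 0.3 0.06; 0.036 -0.038 0 0.4 0.06; 0.036 -0.038 0 0.44 0.06'
python3 -m inch '0 0 0 0 0.06; 0 0 0 0 0.06'
python3 -c "
from h import *
st(); move([.519,.168,.121])"
```

```text
clock: 2.2
position: [0.322, -0.3492, 0.4049]
ee_rot: [3.083, 0.602, 0.001]
force: [0.6, -0.5, -0.9]
width: 0.663
gripper_force: 0.0
clock: 2.7
position: [0.4105, -0.1159, 0.4052]
ee_rot: [3.083, 0.602, 0.002]
force: [0.1, 0.3, 0.1]
width: 0.651
gripper_force: 0.0
clock: 3.2
position: [0.4992, 0.1173, 0.405]
ee_rot: [3.083, 0.601, 0.001]
force: [1.5, -0.2, 0.2]
width: 0.655
gripper_force: 0.0
clock: 3.7
position: [0.5179, 0.1644, 0.4047]
ee_rot: [3.14, -0.091, 0.0]
force: [0.5, 0.0, 0.4]
width: 0.652
gripper_force: 0.0
clock: 3.9
position: [0.5178, 0.1642, 0.4048]
ee_rot: [3.14, -0.083, 0.0]
force: [-0.1, 0.7, 0.2]
width: 0.653
gripper_force: 0.0
t 3.9 pos [0.5178 0.1642 0.4048] R [[0.999, -0.053, 0.0], [-0.053, -0.999, -0.0], [0.0, 0.0, -1.0]] F [-0.1  0.7  0.2] w 0.653 gf 0.0 q [-0.13  0.33 -0.36  1.75  0.13  1.08 -2.16]
grasp at [0.5178 0.1642 0.2458] shift [ 0.0009 -0.0039  0.1248] ydir deg -93.03
```

```bash
python3 -m inch '0 0 0 -0.14 0.06; 0 0 0 -0.28 0.06; 0 0 0 -0.42 0.06; 0 0 0 -0.56 0.06; 0 0 0 -0.7 0.06' >/dev/null
python3 -m inch '0 0 0 -0.14 0.06; 0 0 0 -0.28 0.06; 0 0 0 -0.42 0.06; 0 0 0 -0.56 0.06; 0 0 0 -0.7 0.06' >/dev/null
python3 -m inch '0 0 0 -0.14 0.06; 0 0 0 -0.28 0.06; 0 0 0 -0.42 0.06; 0 0 0 -0.56 0.06; 0 0 0 -0.7 0.06' >/dev/null
python3 -m inch '0 0 0 -0.14 0.06; 0 0 0 -0.28 0.06; 0 0 0 -0.42 0.06; 0 0 0 -0.56 0.06; 0 0 0 -0.7 0.06' >/dev/null
python3 -m inch '0 0 0 -0.14 0.06; 0 0 0 -0.28 0.06; 0 0 0 -0.35 0.06; 0 0 0 -0.35 0.06'
python3 -c "
from h import *
st(); move([.519,.168,.121])"
```

```text
clock: 6.3
position: [0.518, 0.1639, 0.4046]
ee_rot: [-0.07, -3.141, -0.0]
force: [0.0, 0.2, -0.2]
width: 0.653
gripper_force: 0.0
t 6.3 pos [0.518  0.1639 0.4046] R [[-0.999, 0.044, -0.0], [0.044, 0.999, 0.0], [0.0, 0.0, -1.0]] F [ 0.   0.2 -0.2] w 0.653 gf 0.0 q [ 0.34  0.51 -1.06  1.71  0.48  1.2   0.67]
grasp at [0.518  0.1639 0.2456] shift [-0.0009  0.0041  0.1246] ydir deg 87.46
```

```bash
python3 -m inch '-0.001 0.004 0.04 0 0.06; -0.001 0.004 0.08 0 0.06; -0.001 0.004 0.11 0 0.06; -0.001 0.004 0.1245 0 0.06; -0.001 0.004 0.1245 0 0.06'
python3 -m inch '0 0 0 0 0.012; 0 0 0 0 0.012; 0 0 0 0 0.012; 0 0 0 0 0.012; 0 0 0 0 0.012' 15
python3 -c "
from h import *
st()"
```

```text
clock: 6.8
position: [0.5187, 0.1678, 0.2789]
ee_rot: [-0.073, -3.138, 0.002]
force: [-0.6, 0.2, 0.3]
width: 0.652
gripper_force: 0.0
clock: 7.3
position: [0.5191, 0.1681, 0.2807]
ee_rot: [0.072, 3.14, 0.0]
force: [-0.2, -0.0, -0.6]
width: 0.267
gripper_force: 0.0
t 7.3 pos [0.5191 0.1681 0.2807] R [[-0.999, 0.046, 0.001], [0.046, 0.999, 0.0], [-0.001, 0.0, -1.0]] F [-0.2 -0.  -0.6] w 0.267 gf 0.0 q [ 0.25  0.64 -0.96  1.86  0.63  0.98  0.54]
```

```bash
python3 -m inch '0 0 0 0 0.008; 0 0 0 0 0.008' 15
python3 -m inch '-0.001 0.014 0 0.14 0.008; -0.004 0.0276 0 0.28 0.008; -0.0087 0.041 0 0.42 0.008; -0.0153 0.053 0 0.56 0.008; -0.0235 0.0644 0 0.7 0.008'
python3 -m inch '-0.001 0.014 0 0.14 0.008; -0.004 0.0276 0 0.28 0.008; -0.0087 0.041 0 0.42 0.008; -0.0087 0.041 0 0.42 0.008'
python3 -c "
from h import *
st()"
```

```text
clock: 7.5
position: [0.5191, 0.1682, 0.2804]
ee_rot: [0.072, 3.141, -0.0]
force: [0.1, -1.2, 1.5]
width: 0.171
gripper_force: 15.0
clock: 8.0
position: [0.5454, 0.2314, 0.2802]
ee_rot: [-1.153, -2.922, 0.003]
force: [-0.5, -4.1, 3.1]
width: 0.171
gripper_force: 15.0
clock: 8.4
position: [0.5806, 0.2562, 0.2803]
ee_rot: [1.732, 2.62, 0.001]
force: [0.8, -0.7, 3.2]
width: 0.171
gripper_force: 15.0
t 8.4 pos [0.5806 0.2562 0.2803] R [[-0.392, 0.92, 0.001], [0.92, 0.392, 0.0], [-0.0, 0.001, -1.0]] F [ 0.8 -0.7  3.2] w 0.171 gf 15.002671480178833 q [-0.09  0.66 -0.64  1.65  0.45  0.99 -0.48]
```

```bash
python3 -m inch '0 0 0 0 0.05; 0 0 0 0 0.05; 0 0 0 0 0.05'>/dev/null
python3 -m inch '0 0 -0.05 0 0.05; 0 0 -0.1 0 0.05; 0 0 -0.14 0 0.05'
python3 -m inch '0.05 -0.05 0 0.0 0.05; 0.1 -0.1 0 0.0 0.05; 0.15 -0.15 0 0.0 0.05; 0.18 -0.2 0 0 0.05; 0.18 -0.24 0 0 0.05'
python3 - <<'E'
from h import *
s,M=st()
im=snap("top","t1.png");snap("side","s1.png")
for b in blobs("top",im,(.3,.75,-.5,-.2),z=.010): print(b)
for cam in("top","side"):
    for q,z in [("jar_mouth",.075),("cover_knob",.118),("cover_hinge",.09),("chute_grip",.062),("chute_lip",.01)]:
        for r in arm.place_of(cam,q)[:1]: print(cam,q,round(r["conf"],2),np.round(r["point"],1),np.round(onz(cam,r["point"],z),4))
a=im[150:270,160:320,::-1]; b=cv2.imread("pics/s1.png")[130:300,150:330]
cv2.imwrite("pics/c1.png",np.hstack([cv2.resize(a,(400,400*120//160)),np.zeros((300,8,3),np.uint8),cv2.resize(b,(318,300))]))
E
```

```text
clock: 9.0
position: [0.5793, 0.2556, 0.4229]
ee_rot: [1.727, 2.624, 0.002]
force: [-0.4, 0.3, -0.2]
width: 0.538
gripper_force: 0.0
clock: 9.5
position: [0.3396, 0.3263, 0.4202]
ee_rot: [-1.725, -2.625, -0.002]
force: [0.3, 1.6, 0.8]
width: 0.542
gripper_force: 0.0
t 9.5 pos [0.3396 0.3263 0.4202] R [[-0.397, 0.918, 0.0], [0.918, 0.397, 0.001], [0.001, 0.001, -1.0]] F [0.3 1.6 0.8] w 0.542 gf 0.0 q [-0.2   0.27 -0.82  1.86  0.22  1.1  -0.7 ]
([0.7162, -0.2579], 62, [149.5, 337.7])
([0.5864, -0.3546], 36, [192.8, 370.5])
([0.5738, -0.2889], 39, [196.6, 348.4])
([0.5119, -0.3093], 37, [217.6, 355.6])
([0.5031, -0.3767], 40, [221.0, 378.5])
([0.4335, -0.295], 41, [244.2, 351.0])
([0.4331, -0.3787], 40, [245.0, 379.7])
top jar_mouth 0.77 [207.  199.4] [0.5275 0.1437 0.075 ]
top cover_hinge 0.64 [172.5 191.1] [0.6224 0.1686 0.09  ]
top chute_grip 0.71 [202.6 309.8] [ 0.5479 -0.1672  0.062 ]
top chute_lip 0.73 [215.9 252.6] [ 0.5102 -0.0054  0.01  ]
```

View pics/c1.png

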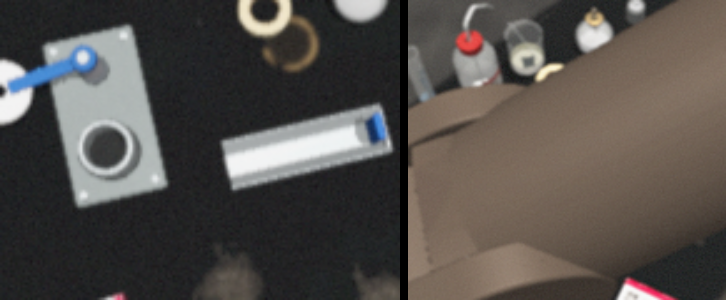

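The crop shows the cover well clear on the left and the jar mouth open at crop (106,149), which puts the jar at about (0.522, 0.137). The chute is undisturbed. Next is the pellets.

```bash
python3 -m inch '-0.045 0 0 0.14 0.036; -0.09 0 0 0.28 0.036; -0.135 0 0 0.42 0.036; -0.18 0 0 0.56 0.036; -0.22 0.01 0 0.7 0.036'>/dev/null
python3 -m inch '0 0.04 0 0.14 0.036; 0 0.08 0 0.28 0.036; 0 0.12 0 0.42 0.036; 0 0.16 0 0.56 0.036; 0 0.2 0 0.7 0.036'>/dev/null
python3 -m inch '0 0.04 0 0.14 0.036; 0 0.08 0 0.28 0.036; 0 0.12 0 0.323 0.036; 0 0.12 0 0.323 0.036;0 0.12 0 0.323 0.036' 20
cat > p.py <<'E'
from h import *
import sys
P=dict(A=(.5866,-.3550),B=(.5738,-.2889),C=(.5119,-.3097),D=(.503,-.3772),E=(.4332,-.2951),F=(.4329,-.379))
s,M=st()
move([*P[sys.argv[1]],.025])
E
python3 p.py E
```

```text
clock: 11.6
position: [0.695, -0.033, 0.4192]
ee_rot: [-3.117, -0.393, 0.002]
force: [-0.1, 0.5, 1.0]
width: 0.39
gripper_force: 0.0
t 11.6 pos [ 0.695  -0.033   0.4192] R [[0.969, 0.248, -0.001], [0.248, -0.969, 0.0], [-0.001, -0.0, -1.0]] F [-0.1  0.5  1. ] w 0.39 gf 0.0 q [ 0.13  0.56 -0.26  1.34  0.14  1.26 -1.46]
grasp at [ 0.6948 -0.033   0.2602] shift [-0.3182  0.189   0.2355] ydir deg -75.62
```

```bash
python3 -m inch '-0.036 0.03 0 0 0.036; -0.066 0.066 0 0 0.036; -0.096 0.1 0 0 0.036; -0.128 0.136 0 0 0.036; -0.155 0.17 0.03 0 0.036'>/dev/null
python3 -m inch '-0.022 0.046 0.04 0 0.036; -0.026 0.048 0.08 0 0.036; -0.026 0.048 0.11 0 0.036; -0.026 0.048 0.12 0 0.036; -0.026 0.048 0.12 0 0.036'
python3 p.py B
```

```text
clock: 12.6
position: [0.575, -0.2843, 0.271]
ee_rot: [-3.114, -0.399, 0.002]
force: [-0.1, 1.0, 0.3]
width: 0.391
gripper_force: 0.0
t 12.6 pos [ 0.575  -0.2843  0.271 ] R [[0.968, 0.252, -0.002], [0.252, -0.968, 0.002], [-0.001, -0.002, -1.0]] F [-0.1  1.   0.3] w 0.391 gf 0.0 q [ 0.52  0.6  -0.22  1.66  0.15  0.9  -1.07]
grasp at [ 0.5747 -0.284   0.112 ] shift [-0.002   0.0048  0.0869] ydir deg -75.39
```

```bash
python3 -m inch '-0.002 0.005 0.03 0 0.036; -0.002 0.005 0.06 0 0.036; -0.002 0.005 0.08 0 0.036; -0.002 0.005 0.087 0 0.036; -0.002 0.005 0.087 0 0.036'>/dev/null
python3 -m inch '0 0 0 0 0.015; 0 0 0 0 0.015; 0 0 0 0 0.015; 0 0 0 0 0.015' 20
python3 -m inch '0 0 -0.05 0 0.015; 0 0 -0.09 0 0.015; 0 0 -0.09 0 0.015'
python3 - <<'E'
from h import *
st(); move([.5413,-.1264,.046])
E
```

```text
clock: 13.5
position: [0.5748, -0.2914, 0.1862]
ee_rot: [3.115, 0.396, 0.003]
force: [-0.6, 0.1, 7.3]
width: 0.2
gripper_force: 20.0
clock: 13.8
position: [0.5762, -0.2921, 0.2813]
ee_rot: [3.111, 0.395, 0.014]
force: [0.8, -1.3, 0.1]
width: 0.206
gripper_force: 20.0
t 13.8 pos [ 0.5762 -0.2921  0.2813] R [[0.968, 0.25, 0.009], [0.25, -0.968, -0.004], [0.008, 0.006, -1.0]] F [ 0.8 -1.3  0.1] w 0.206 gf 19.999999701976776 q [ 0.53  0.59 -0.22  1.64  0.15  0.91 -1.06]
grasp at [ 0.5777 -0.2927  0.1223] shift [ 0.0057 -0.1706  0.0753] ydir deg -75.54
```

```bash
python3 -m inch '0.003 -0.045 0 0 0.015; 0.003 -0.09 0 0 0.015; 0.004 -0.135 0 0 0.015; 0.004 -0.169 0 0 0.015; 0.004 -0.169 0 0 0.015'
python3 - <<'E'
from h import *
st(); move([.5413,-.1264,.046])
im=snap("top","t2.png");s=snap("side","s2.png")
a=im[170:240,230:340,::-1]; b=s[120:260,220:340,::-1]
cv2.imwrite("pics/c2.png",np.hstack([cv2.resize(a,(440,280)),cv2.resize(b,(240,280))]))
E
```

```text
clock: 14.3
position: [0.5349, -0.1212, 0.2751]
ee_rot: [-3.113, -0.407, 0.0]
force: [0.7, -1.0, 0.2]
width: 0.201
gripper_force: 20.0
t 14.3 pos [ 0.5349 -0.1212  0.2751] R [[0.966, 0.257, -0.0], [0.257, -0.966, 0.002], [0.0, -0.003, -1.0]] F [ 0.7 -1.   0.2] w 0.201 gf 20.00059962272644 q [ 0.31  0.47 -0.25  1.89  0.15  0.8  -1.33]
grasp at [ 0.5349 -0.1208  0.1161] shift [0.0048 0.0073 0.0701] ydir deg -75.11
```

View pics/c2.png

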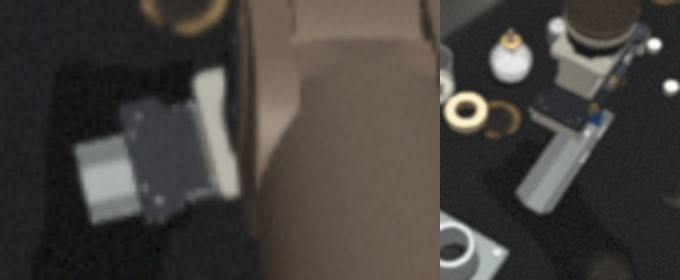

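The picture shows the gripper aligned over the rear half of the chute, with the tab just clear of it. I'll correct the offset and lower.

```bash
python3 -m inch '0.005 0.007 0.03 0 0.015; 0.005 0.007 0.055 0 0.015; 0.005 0.007 0.055 0 0.015; 0.005 0.007 0.055 0 0.015'>/dev/null
python3 - <<'E'
from h import *
st(); move([.5413,-.1264,.046])
E
```

```text
t 14.8 pos [ 0.5424 -0.1333  0.2198] R [[0.969, 0.249, -0.001], [0.249, -0.969, -0.0], [-0.001, -0.0, -1.0]] F [0.4 0.1 0.1] w 0.202 gf 20.000025629997253 q [ 0.31  0.56 -0.22  1.91  0.19  0.69 -1.35]
grasp at [ 0.5422 -0.1333  0.0608] shift [ 0.0008 -0.0069  0.0148] ydir deg -75.6
```

```bash
python3 -m inch '0.001 -0.007 0.007 0 0.015; 0.001 -0.007 0.0145 0 0.015; 0.001 -0.007 0.0145 0 0.015; 0.001 -0.007 0.0145 0 0.015' 
python3 -m inch '0 0 0 0 0.026; 0 0 0 0 0.026; 0 0 0 0 0.026'
python3 -c "
from h import *
move([.5413,-.1264,.046])"
python3 -m inch '0 0 -0.05 0 0.026; 0 0 -0.085 0 0.036; 0 0 -0.085 0 0.036;0 0 -0.085 0 0.036'
python3 p.py C
```

```text
clock: 15.2
position: [0.5416, -0.1252, 0.2055]
ee_rot: [3.116, 0.396, 0.0]
force: [-0.1, -0.2, 0.0]
width: 0.206
gripper_force: 20.0
clock: 15.5
position: [0.5417, -0.1253, 0.2055]
ee_rot: [3.116, 0.396, 0.001]
force: [0.2, -0.1, 0.2]
width: 0.285
gripper_force: 0.0
grasp at [ 0.5417 -0.1253  0.0465] shift [-0.0007  0.0009  0.0005] ydir deg -75.53
clock: 15.9
position: [0.5418, -0.1253, 0.2913]
ee_rot: [3.116, 0.395, 0.003]
force: [-1.3, 0.4, -0.4]
width: 0.39
gripper_force: 0.0
t 15.9 pos [ 0.5418 -0.1253  0.2913] R [[0.968, 0.25, 0.002], [0.25, -0.968, -0.001], [0.002, 0.001, -1.0]] F [-1.3  0.4 -0.4] w 0.39 gf 0.0 q [ 0.31  0.46 -0.25  1.86  0.15  0.84 -1.33]
grasp at [ 0.5421 -0.1254  0.1323] shift [-0.0755  0.1708  0.1073] ydir deg -75.53
```

```bash
python3 -m inch '-0.019 0.043 0 0 0.036; -0.038 0.086 0 0 0.036; -0.057 0.129 0 0 0.036; -0.0755 0.171 0 0 0.036; -0.0755 0.171 0.03 0 0.036'>/dev/null
python3 -m inch '0 0 0.03 0 0.036; 0 0 0.06 0 0.036; 0 0 0.077 0 0.036; 0 0 0.077 0 0.036; 0 0 0.077 0 0.036'
python3 -c "
from h import *
move([.5119,-.3097,.025])"
python3 -m inch '0 0 0 0 0.015; 0 0 0 0 0.015; 0 0 0 0 0.015; 0 0 0 0 0.015' 
python3 -m inch '0 0 -0.05 0 0.015; 0 0 -0.1 0 0.015; 0.01 -0.04 -0.107 0 0.015; 0.025 -0.08 -0.107 0 0.015; 0.04 -0.12 -0.107 0 0.015'
python3 -m inch '0.018 -0.036 0 0 0.015; 0.034 -0.072 0 0 0.015; 0.034 -0.072 0 0 0.015; 0.034 -0.072 0 0 0.015'
python3 -c "
from h import *
move([.5358,-.1051,.046])"
```

```text
clock: 16.9
position: [0.5106, -0.3094, 0.1819]
ee_rot: [-3.115, -0.396, 0.004]
force: [0.6, 0.1, -0.0]
width: 0.395
gripper_force: 0.0
grasp at [ 0.5103 -0.3092  0.0229] shift [ 0.0015  0.0009 -0.0021] ydir deg -75.52
clock: 17.3
position: [0.5113, -0.3097, 0.1836]
ee_rot: [3.116, 0.396, 0.001]
force: [-0.2, 0.4, 1.3]
width: 0.203
gripper_force: 20.0
clock: 17.8
position: [0.5198, -0.1824, 0.2913]
ee_rot: [3.116, 0.394, 0.003]
force: [0.6, 0.1, -0.8]
width: 0.206
gripper_force: 20.0
clock: 18.2
position: [0.535, -0.1042, 0.2905]
ee_rot: [3.116, 0.4, 0.0]
force: [-0.2, 0.4, 0.0]
width: 0.207
gripper_force: 20.0
grasp at [ 0.5351 -0.1042  0.1315] shift [0.0005 0.0011 0.0855] ydir deg -75.37
```

```bash
python3 -m inch '0 0.001 0.045 0 0.015; 0 0.001 0.075 0 0.015; 0 0.001 0.0855 0 0.015; 0 0.001 0.0855 0 0.015; 0 0.001 0.0855 0 0.015'
python3 -m inch '0 0 0 0 0.026; 0 0 0 0 0.026; 0 0 0 0 0.026'>/dev/null
python3 -m inch '0 0 -0.05 0 0.026; 0 0 -0.085 0 0.036; -0.015 0.04 -0.085 0 0.036; -0.032 0.083 -0.085 0 0.036; -0.049 0.126 -0.085 0 0.036'>/dev/null
python3 -m inch '-0.017 0.043 0 0 0.036; -0.034 0.086 0 0 0.036; -0.051 0.129 0.01 0 0.036; -0.051 0.129 0.05 0 0.036; -0.051 0.129 0.085 0 0.036'>/dev/null
python3 -m inch '0 0 0.015 0 0.036; 0 0 0.021 0 0.036; 0 0 0.021 0 0.036'
python3 -c "
from h import *
move([.503,-.3772,.025])"
python3 -m inch '0 0 0 0 0.015; 0 0 0 0 0.015; 0 0 0 0 0.015; 0 0 0 0 0.015' 
python3 -m inch '0 0 -0.05 0 0.015; 0 0 -0.1 0 0.015; 0.012 -0.04 -0.106 0 0.015; 0.027 -0.08 -0.106 0 0.015; 0.042 -0.12 -0.106 0 0.015'>/dev/null
python3 -m inch '0.015 -0.04 0 0 0.015; 0.03 -0.08 0 0 0.015; 0.045 -0.12 0 0 0.015; 0.058 -0.157 0 0 0.015; 0.058 -0.157 0 0 0.015'>/dev/null
python3 -m inch '0 0 0 0 0.015; 0 0 0 0 0.015'
python3 -c "
from h import *
move([.5302,-.0838,.046])"
```

```text
clock: 18.7
position: [0.5352, -0.1073, 0.2051]
ee_rot: [3.116, 0.394, -0.0]
force: [0.1, 0.7, -0.9]
width: 0.205
gripper_force: 19.8
clock: 20.3
position: [0.5025, -0.3778, 0.1841]
ee_rot: [-3.116, -0.397, -0.0]
force: [-0.0, -0.3, 0.5]
width: 0.392
gripper_force: 0.0
grasp at [ 0.5025 -0.3778  0.0251] shift [ 0.0006 -0.0004  0.0001] ydir deg -75.48
clock: 20.7
position: [0.5026, -0.3783, 0.1852]
ee_rot: [3.115, 0.396, 0.003]
force: [0.0, 1.5, 7.1]
width: 0.209
gripper_force: 20.0
clock: 21.9
position: [0.5295, -0.0861, 0.29]
ee_rot: [3.116, 0.394, -0.0]
force: [-0.3, -0.1, 0.3]
width: 0.204
gripper_force: 20.0
grasp at [ 0.5295 -0.0862  0.131 ] shift [ 0.0013 -0.0022  0.085 ] ydir deg -75.6
```

```bash
python3 -m inch '0.001 -0.002 0.045 0 0.015; 0.001 -0.002 0.075 0 0.015; 0.001 -0.002 0.085 0 0.015; 0.001 -0.002 0.085 0 0.015; 0.001 -0.002 0.085 0 0.015'
python3 -m inch '0 0 0 0 0.026; 0 0 0 0 0.026; 0 0 0 0 0.026'>/dev/null
python3 -m inch '0 0 -0.05 0 0.026; 0 0 -0.085 0 0.036; -0.002 0.045 -0.085 0 0.036; -0.004 0.09 -0.085 0 0.036; -0.006 0.135 -0.085 0 0.036'>/dev/null
python3 -m inch '-0.002 0.047 0 0 0.036; -0.004 0.094 0 0 0.036; -0.007 0.1415 0.01 0 0.036; -0.007 0.1415 0.05 0 0.036; -0.007 0.1415 0.085 0 0.036'>/dev/null
python3 -m inch '0 0 0.015 0 0.036; 0 0 0.021 0 0.036; 0 0 0.021 0 0.036'
python3 -c "
from h import *
move([.5866,-.355,.025])"
python3 -m inch '0 0 0 0 0.015; 0 0 0 0 0.015; 0 0 0 0 0.015; 0 0 0 0 0.015' 
python3 -m inch '0 0 -0.05 0 0.015; 0 0 -0.1 0 0.015; 0.002 -0.045 -0.106 0 0.015; 0.004 -0.09 -0.106 0 0.015; 0.006 -0.135 -0.106 0 0.015'>/dev/null
python3 -m inch '0.002 -0.045 0 0 0.015; 0.004 -0.09 0 0 0.015; 0.006 -0.13 0 0 0.015; 0.007 -0.1635 0 0 0.015; 0.007 -0.1635 0 0 0.015'>/dev/null
python3 -m inch '0 0 0 0 0.015; 0 0 0 0 0.015'
python3 -c "
from h import *
move([.5246,-.0625,.046])"
```

```text
clock: 22.4
position: [0.5306, -0.0834, 0.2058]
ee_rot: [3.116, 0.394, 0.002]
force: [1.4, 0.6, 0.2]
width: 0.203
gripper_force: 20.0
clock: 24.0
position: [0.587, -0.3534, 0.1842]
ee_rot: [3.116, 0.397, 0.0]
force: [0.2, 0.6, -0.2]
width: 0.396
gripper_force: 0.0
grasp at [ 0.587  -0.3534  0.0252] shift [-0.0008  0.0015  0.0002] ydir deg -75.48
clock: 24.4
position: [0.5869, -0.3537, 0.1846]
ee_rot: [3.116, 0.396, 0.001]
force: [0.3, -0.0, -0.4]
width: 0.174
gripper_force: 0.0
clock: 25.6
position: [0.5248, -0.0625, 0.29]
ee_rot: [3.116, 0.394, 0.001]
force: [-1.1, -0.8, 1.4]
width: 0.159
gripper_force: 0.0
grasp at [ 0.5249 -0.0626  0.131 ] shift [-0.0003 -0.0003  0.085 ] ydir deg -75.6
```

A wasn't grasped (force 0), so it was probably the knocked pellet. I'll check with the cameras.

```bash
python3 -m inch '-0.045 -0.01 0 0 0.036; -0.09 -0.02 0 0 0.036; -0.135 -0.03 0 0 0.036; -0.135 -0.03 0 0 0.036'>/dev/null
python3 - <<'E'
from h import *
im=snap("top","t3.png");s=snap("side","s3.png")
for b in blobs("top",im,(.3,.75,-.5,-.18),z=.010): print("t",b)
for b in blobs("side",s,(.3,.75,-.5,-.18),z=.010): print("s",b)
a=im[130:270,230:410,::-1]; b=s[110:270,220:400,::-1]
cv2.imwrite("pics/c3.png",np.hstack([cv2.resize(a,(450,350)),cv2.resize(b,(350,311))[:,:].copy() if 0 else cv2.resize(b,(350,350))]))
E
```

```text
t ([0.7163, -0.2581], 64, [149.5, 337.8])
t ([0.632, -0.3623], 39, [177.8, 372.8])
t ([0.4335, -0.295], 41, [244.2, 351.0])
t ([0.4332, -0.3784], 39, [245.0, 379.6])
s ([0.7229, -0.2674], 51, [132.8, 278.6])
s ([0.4325, -0.3796], 38, [165.1, 368.8])
```

View pics/c3.png

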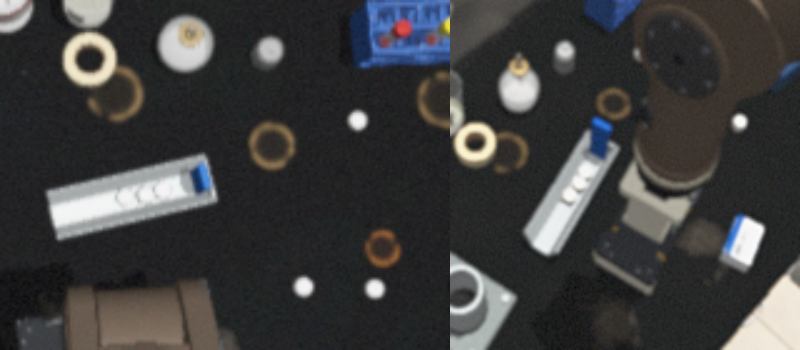

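The picture shows three pellets in the rear half of the chute. Pellet A has been knocked to (0.632, -0.362), and E and F are unmoved.

```bash
python3 -m inch '-0.003 0.046 0 0 0.036; -0.006 0.092 0 0 0.036; -0.009 0.138 0 0 0.036; -0.012 0.184 0 0 0.036; -0.012 0.23 0.01 0 0.036'>/dev/null
python3 -m inch '0 0.002 0.035 0 0.036; 0 0.002 0.07 0 0.036; 0 0.002 0.096 0 0.036; 0 0.002 0.096 0 0.036; 0 0.002 0.096 0 0.036'
python3 -c "
from h import *
move([.4332,-.2951,.025])"
python3 -m inch '0 0 0 0 0.015; 0 0 0 0 0.015; 0 0 0 0 0.015; 0 0 0 0 0.015' 
python3 -m inch '0 0 -0.05 0 0.015; 0 0 -0.1 0 0.015; 0.026 -0.036 -0.106 0 0.015; 0.052 -0.072 -0.106 0 0.015; 0.078 -0.108 -0.106 0 0.015'>/dev/null
python3 -m inch '0.026 -0.036 0 0 0.015; 0.052 -0.07 0 0 0.015; 0.069 -0.094 0 0 0.015; 0.069 -0.094 0 0 0.015; 0.069 -0.094 0 0 0.015'
python3 -c "
from h import *
move([.5246,-.0625,.046])"
```

```text
clock: 27.1
position: [0.4336, -0.2945, 0.1838]
ee_rot: [-3.117, -0.395, 0.0]
force: [-0.5, -0.2, 0.3]
width: 0.394
gripper_force: 0.0
grasp at [ 0.4335 -0.2945  0.0248] shift [-0.0005  0.0005 -0.0002] ydir deg -75.55
clock: 27.5
position: [0.4332, -0.294, 0.1849]
ee_rot: [3.115, 0.396, 0.003]
force: [0.2, 0.1, 7.7]
width: 0.204
gripper_force: 20.0
clock: 28.5
position: [0.5245, -0.0609, 0.29]
ee_rot: [3.116, 0.399, -0.0]
force: [-0.3, 0.5, -1.0]
width: 0.206
gripper_force: 20.0
grasp at [ 0.5245 -0.061   0.131 ] shift [-0.0003  0.0015  0.085 ] ydir deg -75.42
```

```bash
python3 -m inch '0 0.001 0.045 0 0.015; 0 0.001 0.075 0 0.015; 0 0.001 0.085 0 0.015; 0 0.001 0.085 0 0.015; 0 0.001 0.085 0 0.015'
python3 -m inch '0 0 0 0 0.026; 0 0 0 0 0.026; 0 0 0 0 0.026'>/dev/null
python3 -m inch '0 0 -0.05 0 0.026; 0 0 -0.085 0 0.036; -0.024 0.04 -0.085 0 0.036; -0.048 0.08 -0.085 0 0.036; -0.072 0.12 -0.085 0 0.036'>/dev/null
python3 -m inch '-0.024 0.04 0 0 0.036; -0.048 0.08 0 0 0.036; -0.072 0.12 0 0 0.036; -0.096 0.163 0.02 0 0.036; -0.096 0.1635 0.06 0 0.036'>/dev/null
python3 -m inch '0 0 0.03 0 0.036; 0 0 0.046 0 0.036; 0 0 0.046 0 0.036; 0 0 0.046 0 0.036'
python3 -c "
from h import *
move([.4329,-.379,.025])"
python3 -m inch '0 0 0 0 0.015; 0 0 0 0 0.015; 0 0 0 0 0.015; 0 0 0 0 0.015' 
python3 -m inch '0 0 -0.05 0 0.015; 0 0 -0.1 0 0.015; 0.02 -0.04 -0.106 0 0.015; 0.04 -0.08 -0.106 0 0.015; 0.06 -0.12 -0.106 0 0.015'>/dev/null
python3 -m inch '0.022 -0.04 0 0 0.015; 0.044 -0.08 0 0 0.015; 0.066 -0.12 0 0 0.015; 0.088 -0.155 0 0 0.015; 0.108 -0.185 0 0 0.015'>/dev/null
python3 -m inch '0 0 0 0 0.015; 0 0 0 0 0.015; 0 0 0 0 0.015'
python3 -c "
from h import *
move([.519,-.0413,.046])"
```

```text
clock: 29.0
position: [0.5252, -0.063, 0.2058]
ee_rot: [3.116, 0.394, 0.002]
force: [0.4, -0.5, 0.0]
width: 0.205
gripper_force: 20.0
clock: 30.7
position: [0.4333, -0.3789, 0.1843]
ee_rot: [3.116, 0.396, 0.0]
force: [0.5, -0.1, 0.4]
width: 0.394
gripper_force: 0.0
grasp at [ 0.4334 -0.3789  0.0253] shift [-0.0005 -0.      0.0003] ydir deg -75.51
clock: 31.1
position: [0.4335, -0.3791, 0.1849]
ee_rot: [3.115, 0.396, 0.002]
force: [-1.5, -0.6, 6.5]
width: 0.207
gripper_force: 20.0
clock: 32.4
position: [0.5191, -0.0427, 0.2898]
ee_rot: [3.116, 0.394, -0.001]
force: [0.2, -0.1, -0.7]
width: 0.205
gripper_force: 20.0
grasp at [ 0.519  -0.0429  0.1308] shift [ 0.0004 -0.0016  0.0848] ydir deg -75.6
```

```bash
python3 -m inch '0 -0.0015 0.045 0 0.015; 0 -0.0015 0.075 0 0.015; 0 -0.0015 0.085 0 0.015; 0 -0.0015 0.085 0 0.015; 0 -0.0015 0.085 0 0.015'
python3 -m inch '0 0 0 0 0.026; 0 0 0 0 0.026; 0 0 0 0 0.026'>/dev/null
python3 -m inch '0 0 -0.05 0 0.026; 0 0 -0.085 0 0.036; 0.004 0.045 -0.085 0 0.036; 0.008 0.09 -0.085 0 0.036; 0.012 0.135 -0.085 0 0.036'>/dev/null
python3 -m inch '0.004 0.045 0 0 0.036; 0.008 0.09 0 0 0.036; 0.012 0.135 0 0 0.036; 0.016 0.18 0 0 0.036; 0.017 0.204 0.02 0 0.036'>/dev/null
python3 -m inch '0 0 0.045 0 0.036; 0 0 0.076 0 0.036; 0 0 0.086 0 0.036; 0 0 0.086 0 0.036'
python3 -c "
from h import *
move([.632,-.3623,.025])"
python3 -m inch '0 0 0 0 0.015; 0 0 0 0 0.015; 0 0 0 0 0.015; 0 0 0 0 0.015' 
python3 -m inch '0 0 -0.05 0 0.015; 0 0 -0.1 0 0.015; -0.004 -0.04 -0.106 0 0.015; -0.008 -0.08 -0.106 0 0.015; -0.012 -0.12 -0.106 0 0.015'>/dev/null
python3 -m inch '-0.004 -0.045 0 0 0.015; -0.008 -0.09 0 0 0.015; -0.012 -0.135 0 0 0.015; -0.016 -0.18 0 0 0.015; -0.017 -0.225 0 0 0.015'>/dev/null
python3 -m inch '0 -0.016 0 0 0.015; 0 -0.016 0 0 0.015; 0 -0.016 0 0 0.015'
python3 -c "
from h import *
move([.5134,-.020,.046])"
```

```text
clock: 32.9
position: [0.5195, -0.0407, 0.2058]
ee_rot: [3.116, 0.394, 0.002]
force: [-0.0, -0.7, -0.3]
width: 0.208
gripper_force: 20.0
clock: 34.6
position: [0.6315, -0.3607, 0.1826]
ee_rot: [-3.115, -0.396, 0.003]
force: [-0.5, 0.3, -0.0]
width: 0.391
gripper_force: 0.0
grasp at [ 0.6311 -0.3605  0.0236] shift [ 0.0004  0.002  -0.0014] ydir deg -75.5
clock: 35.0
position: [0.6327, -0.3613, 0.186]
ee_rot: [3.115, 0.396, 0.004]
force: [-0.6, 0.5, 6.5]
width: 0.202
gripper_force: 20.0
clock: 36.3
position: [0.5138, -0.0191, 0.2904]
ee_rot: [3.116, 0.396, 0.002]
force: [-0.4, 0.6, -1.1]
width: 0.203
gripper_force: 20.0
grasp at [ 0.514  -0.0192  0.1314] shift [-0.0009  0.0005  0.0854] ydir deg -75.5
```

```bash
python3 -m inch '-0.001 0.0005 0.045 0 0.015; -0.001 0.0005 0.075 0 0.015; -0.001 0.0005 0.085 0 0.015; -0.001 0.0005 0.085 0 0.015; -0.001 0.0005 0.085 0 0.015'
python3 -m inch '0 0 0 0 0.026; 0 0 0 0 0.026; 0 0 0 0 0.026'>/dev/null
python3 -m inch '0 0 -0.05 0 0.026; 0 0 -0.1 0 0.036; -0.045 0 -0.14 0 0.036; -0.09 0 -0.14 0 0.036; -0.135 0 -0.14 0 0.036'>/dev/null
python3 -m inch '0 0 0 -0.14 0.06; 0 0 0 -0.28 0.06; 0 0 0 -0.42 0.06; 0 0 0 -0.56 0.06; 0 0 0 -0.7 0.06' >/dev/null
python3 -m inch '0 0 0 -0.14 0.06; 0 0 0 -0.28 0.06; 0 0 0 -0.42 0.06; 0 0 0 -0.56 0.06; 0 0 0 -0.7 0.06' >/dev/null
python3 -m inch '0 0 0 -0.14 0.06; 0 0 0 -0.174 0.06; 0 0 0 -0.174 0.06; 0 0 0 -0.174 0.06'>/dev/null
python3 - <<'E'
from h import *
st();move([.552,-.167,.062])
im=snap("top","t4.png");s=snap("side","s4.png")
for cam in("top","side"):
    for q,z in [("chute_grip",.062),("chute_lip",.01)]:
        for r in arm.place_of(cam,q)[:1]: print(cam,q,round(r["conf"],2),np.round(r["point"],1),np.round(onz(cam,r["point"],z),4))
for nm,i in (("top",im),("side",s)):
    h=cv2.cvtColor(i,cv2.COLOR_RGB2HSV)
    m=((h[:,:,0]>100)&(h[:,:,0]<125)&(h[:,:,1]>140)).astype(np.uint8)
    n,_,q,c=cv2.connectedComponentsWithStats(m)
    for k in range(1,n):
        if 12<q[k,4]<200: print(nm,"blue",q[k],np.round(c[k][::-1],1),np.round(onz(nm,c[k][::-1],.07),3))
a=im[180:230,240:320,::-1]; b=s[150:240,240:320,::-1]
cv2.imwrite("pics/c4.png",np.hstack([cv2.resize(a,(480,300),interpolation=2),cv2.resize(b,(267,300),interpolation=2)]))
E
```

```text
clock: 36.8
position: [0.5135, -0.0201, 0.2057]
ee_rot: [3.116, 0.394, 0.002]
force: [-0.2, -0.7, -0.1]
width: 0.203
gripper_force: 20.0
t 39.0 pos [ 0.382  -0.0533  0.345 ] R [[-0.252, 0.968, 0.0], [0.968, 0.252, -0.0], [-0.0, 0.0, -1.0]] F [-0.4 -0.3  0.5] w 0.652 gf 0.0 q [ 0.45  0.16 -0.49  2.16  0.1   0.84  0.15]
grasp at [ 0.3821 -0.0533  0.186 ] shift [-0.1528  0.1358  0.1241] ydir deg 14.58
top chute_grip 0.56 [201.4 311.1] [ 0.5514 -0.1709  0.062 ]
top chute_lip 0.59 [216.1 256.2] [ 0.5099 -0.0161  0.01  ]
side chute_grip 0.68 [169.6 297.9] [ 0.5532 -0.1729  0.062 ]
side chute_lip 0.9 [222.9 262.8] [0.5161 0.0061 0.01  ]
top blue [363   7  18  10  30] [ 12.8 370.6] [ 1.124 -0.347  0.07 ]
top blue [194 116  20  19 141] [127.8 203.6] [0.758 0.141 0.07 ]
top blue [164 169  35  17 180] [178.4 180.4] [0.608 0.202 0.07 ]
top blue [307 196   7  11  53] [201.  310.1] [ 0.552 -0.167  0.07 ]
top blue [316 277  20   8  46] [281.4 325.7] [ 0.331 -0.21   0.07 ]
side blue [321  77  10  11  31] [ 80.8 325.7] [ 0.742 -0.515  0.07 ]
side blue [157 189  19  16 149] [198.3 166.9] [0.734 0.169 0.07 ]
side blue [174 214  24  36 195] [230.8 186.1] [0.618 0.191 0.07 ]
```

View pics/c4.png

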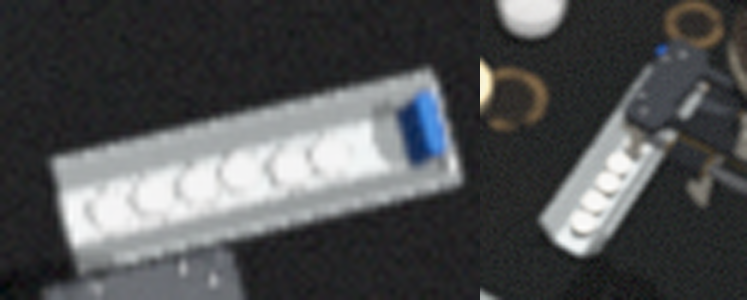

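The picture shows all six pellets in a row in the chute, with the tab clear at its rear. Next I'll grip the tab across its width and try a small lift.

```bash
python3 -m inch '-0.035 0.03 0 0 0.06; -0.07 0.06 0 0 0.06; -0.1 0.09 0 0 0.06; -0.135 0.12 0 0 0.06; -0.1556 0.136 0 0 0.06'>/dev/null
python3 -m inch '0 0 0.04 0 0.06; 0 0 0.08 0 0.06; 0 0 0.11 0 0.06; 0 0 0.124 0 0.06; 0 0 0.124 0 0.06'>/dev/null
python3 -m inch '0 0 0 0 0.06'
python3 -c "
from h import *
move([.553,-.1695,.062])"
python3 -m inch '0 0 0 0 0.02; 0 0 0 0 0.02; 0 0 0 0 0.02; 0 0 0 0 0.02;0 0 0 0 0.02' 60
python3 -m inch '0 0 0 0 0.02; 0 0 0 0 0.02'
python3 -c "
from h import *
s,_=st();print(np.round(s['ft_torque'],2))"
```

```text
clock: 40.4
position: [0.5536, -0.1694, 0.2218]
ee_rot: [1.919, 2.486, 0.001]
force: [-0.9, 0.2, 0.4]
width: 0.654
gripper_force: 0.0
grasp at [ 0.5538 -0.1694  0.0628] shift [ 0.0001 -0.0008  0.0008] ydir deg 14.67
clock: 40.9
position: [0.5531, -0.1695, 0.2213]
ee_rot: [1.92, 2.486, 0.0]
force: [-1.0, -0.8, 4.3]
width: 0.321
gripper_force: 60.0
clock: 41.1
position: [0.5531, -0.1695, 0.2212]
ee_rot: [1.919, 2.486, 0.0]
force: [-0.9, -0.5, 5.2]
width: 0.319
gripper_force: 60.0
t 41.1 pos [ 0.5531 -0.1695  0.2212] R [[-0.253, 0.967, 0.001], [0.967, 0.253, -0.0], [-0.0, 0.0, -1.0]] F [-0.9 -0.5  5.2] w 0.319 gf 60.001367926597595 q [ 0.45  0.6  -0.34  1.85  0.29  0.74  0.2 ]
[0.06 0.16 0.04]
```

```bash
python3 -m inch '0 0 -0.004 0 0.02; 0 0 -0.008 0 0.02; 0 0 -0.012 0 0.02; 0 0 -0.012 0 0.02; 0 0 -0.012 0 0.02'
python3 - <<'E'
from h import *
f=[];
for i in range(6):
    s=arm.observe(); f.append([*s['force'],*s['ft_torque']]); im=arm.get_image("top")
print(np.round(np.mean(f,0),2))
st()
im=snap("top","t5.png");s=snap("side","s5.png")
a=im[180:230,240:320,::-1]; b=s[150:240,240:320,::-1]
cv2.imwrite("pics/c5.png",np.hstack([cv2.resize(a,(480,300),interpolation=2),cv2.resize(b,(267,300),interpolation=2)]))
E
```

```text
clock: 41.6
position: [0.553, -0.1694, 0.2328]
ee_rot: [1.92, 2.487, 0.0]
force: [-0.5, 0.0, -2.1]
width: 0.319
gripper_force: 60.0
[-0.15  0.15 -2.44 -0.17 -0.19 -0.01]
t 41.9 pos [ 0.553  -0.1694  0.2327] R [[-0.253, 0.967, -0.0], [0.967, 0.253, 0.0], [0.0, -0.0, -1.0]] F [-0.6  0.5 -3.2] w 0.323 gf 59.998494386672974 q [ 0.45  0.58 -0.35  1.84  0.28  0.76  0.21]
```

View pics/c5.png

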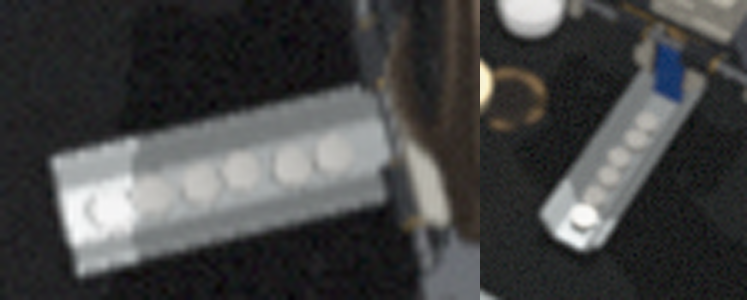

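The picture shows the chute held level, with all six pellets in place. The wrist force matches the full weight. I'll lift higher and carry it towards the jar slowly.

```bash
python3 -m inch '0 0 -0.005 0 0.02; 0 0 -0.015 0 0.02; 0 0 -0.03 0 0.02; 0 0 -0.045 0 0.02; 0 0 -0.06 0 0.02'>/dev/null
python3 -m inch '0 0 -0.01 0 0.02; 0 0 -0.016 0 0.02; 0 0 -0.018 0 0.02; 0 0 -0.018 0 0.02; 0 0 -0.018 0 0.02'>/dev/null
python3 - <<'E'
from h import *
st()
im=snap("top","t6.png");s=snap("side","s6.png")
a=im[170:230,230:320,::-1]; b=s[140:240,230:320,::-1]
cv2.imwrite("pics/c6.png",np.hstack([cv2.resize(a,(450,300),interpolation=2),cv2.resize(b,(270,300),interpolation=2)]))
u=np.array([-.2538,.9673])
for w in (26,-26):
  for x in (175,0): 
    n=np.array([-u[1],u[0]]); p=np.array([.553,-.1694])+u*x/1e3+n*w/1e3
    print(x,w,np.round(proj("top",[*p,.122]),1),np.round(proj("side",[*p,.122]),1))
E
```

```text
t 43.0 pos [ 0.5528 -0.1694  0.3102] R [[-0.253, 0.967, -0.001], [0.967, 0.253, 0.0], [0.0, -0.001, -1.0]] F [ 0.   0.1 -3.2] w 0.317 gf 59.99853014945984 q [ 0.48  0.49 -0.39  1.78  0.22  0.92  0.26]
175 26 [223.1 252.6] [208.5 276. ]
0 26 [207.8 316.1] [161.9 307.6]
175 -26 [204.2 248.1] [199.3 258.7]
0 -26 [189.1 311.2] [154.1 291.2]
```

View pics/c6.png

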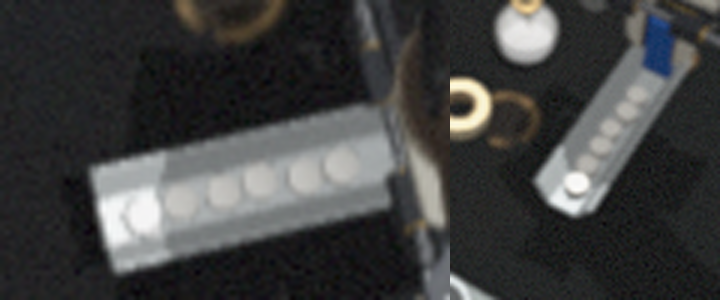

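The lip corners match the predicted level pose within a pixel or two, so the chute is level with six aboard. Forward to the jar.

```bash
python3 -m inch '0.004 0.002 0 0 0.02; 0.012 0.005 0 0 0.02; 0.024 0.01 0 0 0.02; 0.038 0.0155 0 0 0.02; 0.053 0.0215 0 0 0.02'>/dev/null
python3 -m inch '0.015 0.006 0 0 0.02; 0.03 0.0125 0 0 0.02; 0.044 0.0185 0 0 0.02; 0.055 0.0225 0 0 0.02; 0.062 0.0255 0 0 0.02'>/dev/null
python3 -m inch '0.004 0.0015 0 0 0.02; 0.005 0.002 0 0 0.02; 0.005 0.002 0 0 0.02; 0.005 0.002 0 0 0.02'>/dev/null
python3 - <<'E'
from h import *
st();move([.5699,-.0411,.142])
im=snap("top","t7.png");s=snap("side","s7.png")
a=im[170:230,180:270,::-1]; b=s[160:280,180:288,::-1]
cv2.imwrite("pics/c7.png",np.hstack([cv2.resize(a,(450,300),interpolation=2),cv2.resize(b,(270,300),interpolation=2)]))
E
```

```text
t 44.5 pos [ 0.57   -0.0417  0.3107] R [[-0.252, 0.968, -0.0], [0.968, 0.252, -0.0], [-0.0, -0.0, -1.0]] F [-0.  -0.1 -2.3] w 0.322 gf 59.9984210729599 q [ 0.27  0.48 -0.4   1.79  0.23  0.92  0.02]
grasp at [ 0.57   -0.0418  0.1517] shift [0.0007 0.0001 0.0097] ydir deg 14.6
```

View pics/c7.png

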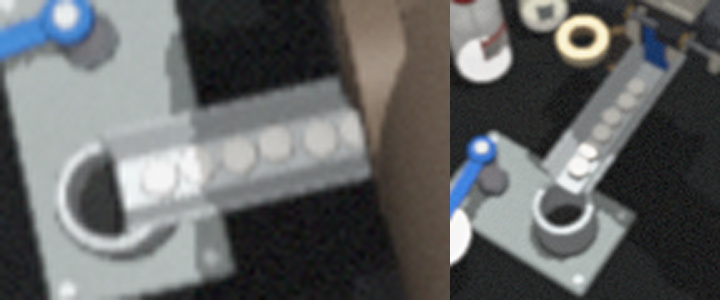

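The lip is over the mouth. I'll check lateral alignment numerically.

Run:
```python
from h import *
print("J pred px",proj("top",[.5229,.1379,.075]))
im=cv2.imread("pics/t1.png"); g=cv2.cvtColor(im,cv2.COLOR_BGR2GRAY)
big=cv2.resize(g[185:235,180:225],None,fx=8,fy=8,interpolation=cv2.INTER_CUBIC)
# dark opening
m=(big<95).astype(np.uint8); n,_,s,c=cv2.connectedComponentsWithStats(m)
for k in range(1,n):
    if s[k,4]>2000: print("dark",s[k]/8,180+c[k][0]/8-.44,185+c[k][1]/8-.44)
big2=(big>195).astype(np.uint8); cs,_=cv2.findContours(big2,0,1)
for q in cs:
    if len(q)>60: e=cv2.fitEllipse(q); print("ring",e[0][0]/8+180-.44,e[0][1]/8+185-.44,np.array(e[1])/8,onz("top",(e[0][1]/8+185-.44,e[0][0]/8+180-.44),.075))
u=np.array([-.2538,.9673]);n=np.array([-u[1],u[0]])
t=cv2.imread("pics/t7.png")[170:230,180:270]; t=cv2.resize(t,None,fx=8,fy=8,interpolation=cv2.INTER_CUBIC)
def put(p,col): r=proj("top",p); cv2.circle(t,(int((r[1]-180+.5)*8),int((r[0]-170+.5)*8)),2,col,-1)
G=np.array([.57,-.0418])
for w,z in((26,.122),(-26,.122),(14,.1),(-14,.1)):
    for x in(175,60): put([*(G+u*x/1e3+n*w/1e3),z],(0,0,255))
for a in np.arange(0,6.28,.2):
    put([.5229+.033*np.cos(a),.1379+.033*np.sin(a),.075],(0,255,0)); put([.5229+.025*np.cos(a),.1379+.025*np.sin(a),.075],(255,255,0))
cv2.imwrite("pics/c7b.png",t)
```

```text
J pred px [208.68359872 201.39278256]
dark [   0.       0.      45.      50.    3817.625] 194.48763007105202 222.85902426246685
dark [ 38.375   0.      6.625  27.75  784.875] 222.2626397515528 194.25971333014812
dark [  14.875   16.375   15.5     15.625 1470.75 ] 202.31830783613802 208.79223695393506
ring 192.8938212966919 227.5611444091797 [3.4122231  3.88891649] [0.46974007 0.15949973 0.075     ]
ring 221.5465379333496 220.9912400817871 [3.45352197 4.11306095] [0.48971399 0.08033126 0.075     ]
ring 201.60213523864746 208.3200040435791 [21.30788422 21.46037865] [0.52393314 0.1373534  0.075     ]
```

View pics/c7b.png

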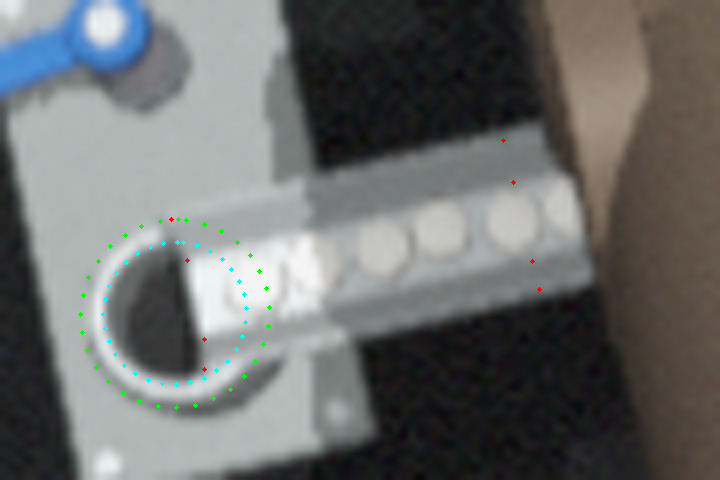

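The overlay lines up within about 2 mm: floor-lip corners at (188,258) and (205,340), and the ring is concentric. I'll lower to the rim and loosen the grip in stages.

```bash
cat > f.py <<'E'
from h import *
f=[]
for i in range(8):
    s=arm.observe(); f.append([*s['force'],*s['ft_torque']]); arm.get_image("top")
f=np.mean(f,0); M=R.from_rotvec(s["ee_rot"]).as_matrix()
print("F",np.round(f[:3],2),"torque about chute y",round(float(-M[:,1]@f[3:]),3),"z",round(s["position"][2]-.159,4),"w",round(s["width"],3),"gf",round(s["gripper_force"],1),"t",s["clock"])
E
python3 f.py
python3 -m inch '0 0 0.005 0 0.02; 0 0 0.01 0 0.02; 0 0 0.0135 0 0.02; 0 0 0.0135 0 0.02; 0 0 0.0135 0 0.02'>/dev/null; python3 f.py
python3 -m inch '0 0 0 0 0.02; 0 0 0 0 0.02' 25 >/dev/null; python3 f.py
python3 -m inch '0 0 0 0 0.02; 0 0 0 0 0.02' 12 >/dev/null; python3 f.py
```

```text
F [-0.09 -0.15 -2.82] torque about chute y 0.213 z 0.1518 w 0.326 gf 60.0 t 44.95
F [-0.14  0.15 -2.9 ] torque about chute y 0.228 z 0.1384 w 0.324 gf 60.0 t 45.85
F [ 0.18  0.46 -2.63] torque about chute y 0.234 z 0.1383 w 0.326 gf 25.0 t 46.45
F [ 0.23 -0.04 -2.5 ] torque about chute y 0.228 z 0.1383 w 0.325 gf 12.0 t 47.05
```

```bash
python3 -m inch '0 0 0 0 0.02; 0 0 0 0 0.02' 8 >/dev/null; python3 f.py
python3 -m inch '0 0 0 0 0.02; 0 0 0 0 0.02' 6 >/dev/null; python3 f.py
python3 -m inch '0 0 0 0 0.02; 0 0 0 0 0.02' 4.5 >/dev/null; python3 f.py
```

```text
F [ 0.03 -0.21 -1.89] torque about chute y 0.045 z 0.1383 w 0.321 gf 8.0 t 47.65
F [-0.27  0.52 -1.31] torque about chute y 0.005 z 0.1383 w 0.325 gf 6.0 t 48.25
F [ 0.1   0.3  -1.94] torque about chute y -0.018 z 0.1383 w 0.325 gf 4.5 t 48.85
```

The chute has slipped down onto the rim and is supported there. Now I'll raise the rear along the arc to about 18°.

```bash
python3 -m inch '0.002 0 -0.005 0 0.02; 0.004 0 -0.01 0 0.02; 0.007 0 -0.015 0 0.02; 0.01 0 -0.02 0 0.02; 0.013 0 -0.026 0 0.02'>/dev/null; python3 f.py
python3 -m inch '0.003 0 -0.005 0 0.02; 0.006 0 -0.01 0 0.02; 0.009 0 -0.0145 0 0.02; 0.012 0 -0.018 0 0.02; 0.012 0 -0.018 0 0.02'>/dev/null; python3 f.py
python3 - <<'E'
from h import *
im=snap("top","t8.png");s=snap("side","s8.png")
a=im[170:230,180:270,::-1]; b=s[160:280,180:288,::-1]
cv2.imwrite("pics/c8.png",np.hstack([cv2.resize(a,(450,300),interpolation=2),cv2.resize(b,(270,300),interpolation=2)]))
E
```

```text
F [ 0.12  0.38 -1.42] torque about chute y -0.089 z 0.1641 w 0.328 gf 4.5 t 49.75
F [ 0.04  0.49 -1.3 ] torque about chute y -0.134 z 0.1822 w 0.325 gf 4.5 t 50.65
```

View pics/c8.png

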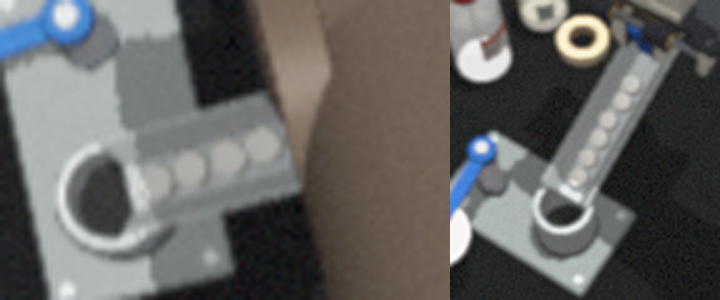

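The chute is tilted about 17° on the rim with all six still aboard. The overlap looks slightly short, so I'll add a few mm forward and continue past 20°.

```bash
python3 -m inch '0.003 0 0 0 0.02; 0.006 0 -0.001 0 0.02; 0.009 0 -0.003 0 0.02; 0.012 0 -0.006 0 0.02; 0.012 0 -0.006 0 0.02'>/dev/null; python3 f.py
python3 -m inch '0.002 0 -0.002 0 0.02; 0.004 0 -0.004 0 0.02; 0.006 0 -0.006 0 0.02; 0.008 0 -0.0085 0 0.02; 0.01 0 -0.011 0 0.02'>/dev/null; python3 f.py
python3 - <<'E'
from h import *
im=snap("top","t9.png");s=snap("side","s9.png")
a=im[170:230,180:270,::-1]; b=s[160:280,180:288,::-1]
cv2.imwrite("pics/c9.png",np.hstack([cv2.resize(a,(450,300),interpolation=2),cv2.resize(b,(270,300),interpolation=2)]))
E
```

```text
F [-0.4   0.64 -1.92] torque about chute y -0.189 z 0.1883 w 0.326 gf 4.5 t 51.65
F [-0.05  0.71 -1.71] torque about chute y -0.07 z 0.1993 w 0.329 gf 4.5 t 52.55
```

View pics/c9.png

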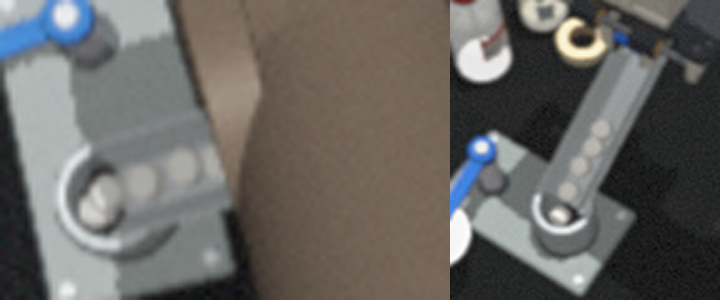

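The picture shows two pellets in the jar and four still sliding down the trough. I'll steepen further.

```bash
python3 -m inch '0.002 0 -0.002 0 0.02; 0.004 0 -0.004 0 0.02; 0.006 0 -0.006 0 0.02; 0.009 0 -0.008 0 0.02; 0.0115 0 -0.01 0 0.02'>/dev/null; python3 f.py
python3 -m inch '0.003 0 -0.002 0 0.02; 0.006 0 -0.004 0 0.02; 0.009 0 -0.007 0 0.02; 0.012 0 -0.009 0 0.02; 0.012 0 -0.009 0 0.02'>/dev/null; python3 f.py
python3 - <<'E'
from h import *
im=snap("top","t10.png");s=snap("side","s10.png")
a=im[170:230,180:270,::-1]; b=s[160:280,180:288,::-1]
cv2.imwrite("pics/c10.png",np.hstack([cv2.resize(a,(450,300),interpolation=2),cv2.resize(b,(270,300),interpolation=2)]))
for c in("top","side"):
    for r in arm.place_of(c,"pellet_1_center"): print(c,round(r["conf"],2),np.round(r["point"],1),np.round(onz(c,r["point"],.03)[:2],3))
E
```

```text
F [ 0.05  0.15 -1.07] torque about chute y -0.036 z 0.2093 w 0.326 gf 4.5 t 53.55
F [ 0.01  0.03 -1.64] torque about chute y 0.105 z 0.2182 w 0.329 gf 4.5 t 54.45
top 0.43 [208.6 197.6] [0.527 0.155]
side 0.5 [251.4 222.2] [0.523 0.152]
side 0.24 [176.6 232.4] [ 0.685 -0.028]
```

View pics/c10.png

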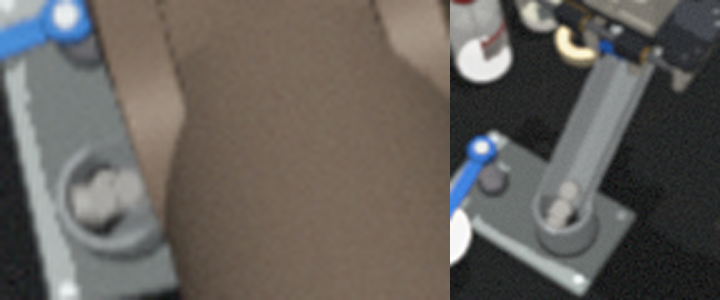

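The trough is empty except for one pellet at the lip, at side crop (568,190). I'll raise and steepen a little more.

```bash
python3 -m inch '0.004 0 -0.004 0 0.02; 0.008 0 -0.008 0 0.02; 0.012 0 -0.012 0 0.02; 0.014 0 -0.014 0 0.02; 0.014 0 -0.014 0 0.02' >/dev/null; python3 f.py
python3 -m inch '0 0 -0.008 0 0.02; 0 0 0 0 0.02; 0 0 -0.008 0 0.02; 0 0 0 0 0.02; 0 0 -0.008 0 0.02' 3.5 >/dev/null; python3 f.py
python3 - <<'E'
from h import *
im=snap("top","t11.png");s=snap("side","s11.png")
st()
for c in("top","side"):
    for q in("pellet_1_center","chute_lip"):
      for r in arm.place_of(c,q): print(c,q,round(r["conf"],2),np.round(r["point"],1))
print(cv2.cvtColor(s,cv2.COLOR_RGB2GRAY)[222:262:2,212:242:2])
E
```

```text
F [-0.03  0.07 -1.68] torque about chute y 0.1 z 0.2321 w 0.323 gf 4.5 t 55.55
F [-0.12 -0.27 -1.7 ] torque about chute y 0.023 z 0.2403 w 0.327 gf 3.5 t 56.45
t 56.6 pos [0.5486 0.0408 0.3992] R [[-0.253, 0.967, -0.0], [0.967, 0.253, -0.0], [0.0, -0.0, -1.0]] F [-0.3  0.5 -2.3] w 0.324 gf 3.499673679471016 q [ 0.17  0.36 -0.45  1.74  0.17  1.09 -0.08]
side pellet_1_center 0.46 [253.  223.2]
side chute_lip 0.82 [238.2 225.5]
[[154 119  60  45 108 124 120 120 126 142 148 146 146 141 122]
 [111 121 105  84 119 120 123 122 136 150 147 144 146 130 121]
 [113 108 112 120 124 119 122 128 145 148 145 147 143 118 112]
 [109 112 113 127 123 122 125 135 148 150 144 145 134 120 104]
 [112 108 118 125 119 122 124 141 148 148 145 145 122 124  68]
 [108 109 122 118 120 121 130 146 147 146 148 138 119 102  30]
 [110 110 127 121 121 124 133 148 146 147 146 125 123  73  23]
 [108 118 135 108 100 104 122 140 149 145 144 121 124  86  42]
 [109 131 115  98  96 104 102 115 128 141 130 123 124 105  97]
 [116 134 105  97 101 141 165 151 108 114 115 135 138 107 108]
 [119 135  95  94 112 157 163 158  98  65 112 143 135 104 108]
 [116 141  99  92 140 186 185 160 121  95 102 123 128  99 109]
 [110 135 118  86 150 184 179 163 168 170 126 133 107  93 112]
 [106 121 143 136 180 188 168 153 175 172 156 126  96  87 100]
 [110 105 128 155 169 172 148 125 151 152 131 102  97  82 102]
 [111  99 104 118 139 150 151 151 137 117 105  99  94  79 103]
 [110  94  96 105 110 109 113 112 106 106 104  97  88  82 111]
 [113 101  84 103 104 104 105 106 103 104 104  98  78  95 110]
 [112 108  80  84 106 106 104 106 102 103 100  85  82 108 110]
 [112 112 108  81  78  90 103 105  97  89  73  87 110 109 113]]
```

The weight is 1.7 N, which is the empty chute, and the trough floor shows no pellet. I'll grip firmly, lift clear, go back and set the lip down on the worktop.

```bash
python3 -m inch '0 0 0 0 0.02; 0 0 0 0 0.02; 0 0 -0.02 0 0.02; 0 0 -0.045 0 0.02; 0 0 -0.065 0 0.02' 60 >/dev/null
python3 -m inch '-0.01 -0.004 0 0 0.02; -0.03 -0.012 0 0 0.02; -0.06 -0.025 0 0 0.02; -0.09 -0.038 0 0 0.02; -0.1165 -0.049 0 0 0.02' >/dev/null
python3 -m inch '0 0 0.02 0 0.02; 0 0 0.05 0 0.02; 0 0 0.08 0 0.02; 0 0 0.1 0 0.02; 0 0 0.1 0 0.02' >/dev/null; python3 f.py
python3 - <<'E'
from h import *
snap("top","t12.png");s=snap("side","s12.png")
st()
for c in("top","side"):
    for q in("pellet_1_center","chute_lip","chute_grip"):
      for r in arm.place_of(c,q): print(c,q,round(r["conf"],2),np.round(r["point"],1),np.round(onz(c,r["point"],.04)[:2],3))
# lip height: ray-plane of chute (vertical plane through G along u)
u=np.array([-.2538,.9673]);n=np.array([-u[1],u[0]]);G=np.array(arm.observe()['position'])[:2]
for r in arm.place_of("side","chute_lip")[:1]:
    o,d=ray("side",r["point"]); k=((G-o[:2])@n)/(d[:2]@n); p=o+k*d; print("lip",p,"ahead",(p[:2]-G)@u)
E
```

```text
F [-0.03 -0.02 -1.27] torque about chute y 0.045 z 0.2064 w 0.32 gf 60.0 t 58.65
t 58.8 pos [ 0.5308 -0.0842  0.3648] R [[-0.253, 0.967, 0.001], [0.967, 0.253, -0.0], [-0.0, 0.001, -1.0]] F [ 0.5 -0.1 -1.4] w 0.32 gf 59.999290108680725 q [ 0.36  0.37 -0.4   1.81  0.17  0.99  0.15]
top pellet_1_center 0.5 [209.5 197.3] [0.523 0.154]
top pellet_1_center 0.44 [204.8 283.5] [ 0.542 -0.094]
top chute_lip 0.58 [214.5 252.4] [ 0.512 -0.005]
top chute_grip 0.55 [203.5 281.1] [ 0.546 -0.087]
side pellet_1_center 0.57 [252.1 222.9] [0.516 0.154]
side chute_lip 0.57 [219.1 264.6] [0.511 0.005]
side chute_grip 0.93 [161.2 288.4] [ 0.604 -0.188]
lip [0.50592416 0.01012123 0.05346178] ahead 0.09759542947705621
```

```bash
python3 -m inch '0 0 0.015 0 0.02; 0 0 0.03 0 0.02; 0 0 0.038 0 0.02; 0 0 0.042 0 0.02; 0 0 0.042 0 0.02' >/dev/null; python3 f.py
python3 -m inch '0 0 0 0 0.02; 0 0 0 0 0.02; 0 0 0 0 0.02' 5 >/dev/null; python3 f.py
python3 -m inch '-0.003 0 0.002 0 0.02; -0.007 0 0.005 0 0.02; -0.012 0 0.008 0 0.02; -0.016 0 0.0115 0 0.02; -0.02 0 0.015 0 0.02' >/dev/null; python3 f.py
```

```text
F [-2.26 -2.3   6.16] torque about chute y -0.0 z 0.1643 w 0.318 gf 60.0 t 60.0
F [ 0.74 -1.91  2.9 ] torque about chute y 0.429 z 0.1633 w 0.323 gf 5.0 t 60.7
F [ 0.01 -0.26 -1.1 ] torque about chute y 0.096 z 0.1482 w 0.328 gf 5.0 t 61.6
```

```bash
python3 -m inch '-0.004 0 0.004 0 0.02; -0.008 0 0.008 0 0.02; -0.012 0 0.011 0 0.02; -0.016 0 0.0145 0 0.02; -0.019 0 0.018 0 0.02' >/dev/null; python3 f.py
python3 -m inch '-0.004 0 0.005 0 0.02; -0.009 0 0.01 0 0.02; -0.013 0 0.015 0 0.02; -0.017 0 0.02 0 0.02; -0.021 0 0.025 0 0.02' >/dev/null; python3 f.py
python3 -m inch '-0.003 0 0.005 0 0.02; -0.006 0 0.01 0 0.02; -0.01 0 0.016 0 0.02; -0.013 0 0.022 0 0.02; -0.016 0 0.028 0 0.02' >/dev/null; python3 f.py
python3 - <<'E'
from h import *
st()
for c in("top","side"):
    for q,z in(("chute_lip",.01),("chute_grip",.075)):
      for r in arm.place_of(c,q)[:1]: print(c,q,round(r["conf"],2),np.round(r["point"],1),np.round(onz(c,r["point"],z)[:2],3))
E
```

```text
F [ 0.1  -0.1  -1.35] torque about chute y 0.068 z 0.1303 w 0.326 gf 5.0 t 62.5
F [ 0.51  0.12 -1.59] torque about chute y 0.083 z 0.1054 w 0.329 gf 5.0 t 63.4
t 63.95 pos [ 0.5501 -0.1584  0.2357] R [[-0.253, 0.968, 0.0], [0.968, 0.253, -0.0], [-0.0, 0.0, -1.0]] F [ 0.2 -0.7  0.2] w 0.328 gf 4.999988079071045 q [ 0.42  0.57 -0.33  1.86  0.26  0.76  0.2 ]
top chute_grip 0.64 [201.2 301.3] [ 0.55  -0.142]
side chute_lip 0.57 [219.1 264.6] [ 0.521 -0.006]
side chute_grip 0.93 [161.2 288.4] [ 0.588 -0.167]Traceback (most recent call last):
  File "f.py", line 4, in <module>
    s=arm.observe(); f.append([*s['force'],*s['ft_torque']]); arm.get_image("top")
                                                              ~~~~~~~~~~~~~^^^^^^^
ValueError: 200 camera calls are used up
```

The camera calls are used up, which was careless of me. From here I'll rely on forces and known positions. Finishing the set-down.

```bash
python3 -m inch '-0.002 0 0.004 0 0.02; -0.004 0 0.008 0 0.02' |sed -n 1,4p
for i in 1 2; do python3 -m inch '0 0 0 0 0.02' |grep force: ; done
python3 -m inch '-0.001 0 0.002 0 0.02; -0.002 0 0.004 0 0.02' |sed -n 1,4p
for i in 1 2 3; do python3 -m inch '0 0 0 0 0.02' |grep -E "position|^force" ; done
python3 -m inch '0 0 0.002 0 0.02; 0 0 0.002 0 0.02' |sed -n 1,4p
for i in 1 2 3; do python3 -m inch '0 0 0 0 0.02' |grep -E "position|^force" ; done
```

```text
clock: 64.35
position: [0.5511, -0.1615, 0.2283]
ee_rot: [1.919, 2.487, 0.0]
force: [-0.8, 0.7, -0.8]
force: [-0.2, 0.7, -0.9]
gripper_force: 5.0
force: [-0.4, -0.2, -1.2]
gripper_force: 5.0
clock: 64.75
position: [0.5516, -0.1635, 0.2245]
ee_rot: [1.919, 2.487, 0.0]
force: [-3.2, 1.3, 7.8]
position: [0.5516, -0.1635, 0.2244]
force: [-0.3, 0.3, 0.4]
position: [0.5516, -0.1635, 0.2244]
force: [-0.6, -0.1, 0.9]
position: [0.5516, -0.1635, 0.2244]
force: [-0.1, -0.2, 1.0]
clock: 65.25
position: [0.5516, -0.1637, 0.2225]
ee_rot: [1.92, 2.486, 0.0]
force: [0.1, 0.4, 3.9]
position: [0.5516, -0.1637, 0.2225]
force: [-1.0, -0.5, 5.0]
position: [0.5516, -0.1637, 0.2225]
force: [-1.1, -0.3, 4.5]
position: [0.5516, -0.1637, 0.2226]
force: [-0.7, -0.4, 5.6]
```

```bash
python3 -m inch '0 0 -0.001 0 0.06; 0 0 -0.001 0 0.06; 0 0 -0.001 0 0.06; 0 0 -0.001 0 0.06; 0 0 -0.001 0 0.06' 15
python3 -m inch '0 0 -0.02 0 0.06; 0 0 -0.05 0 0.06; 0 0 -0.1 0 0.06; 0 0 -0.15 0 0.06; 0 0 -0.16 0 0.06'
python3 -m inch '0.04 0.013 0 0 0.05; 0.08 0.027 0 0 0.05; 0.12 0.04 0 0 0.05; 0.16 0.054 0 0 0.05; 0.2 0.067 0 0 0.05' >/dev/null
python3 -m inch '0.04 0.013 0 0 0.05; 0.08 0.027 0 0 0.05; 0.12 0.04 0 0 0.05; 0.16 0.054 0 0 0.05; 0.199 0.067 0 -0.1 0.05' >/dev/null
python3 -m inch '0 0 0 -0.046 0.05; 0 0 0 -0.046 0.05; 0 0 0 -0.046 0.05'
python3 -c "
from h import *
st();move([.5803,.2561,.121])"
```

```text
clock: 66.05
position: [0.5514, -0.1636, 0.2232]
ee_rot: [-1.92, -2.487, 0.0]
force: [0.1, 0.3, 0.5]
width: 0.646
gripper_force: 0.0
clock: 66.55
position: [0.5529, -0.1634, 0.3893]
ee_rot: [1.915, 2.48, 0.006]
force: [0.5, 0.8, -0.3]
width: 0.654
gripper_force: 0.0
clock: 67.85
position: [0.5803, 0.2554, 0.3826]
ee_rot: [1.737, 2.618, -0.002]
force: [-1.2, -0.3, -0.3]
width: 0.547
gripper_force: 0.0
t 67.85 pos [0.5803 0.2554 0.3826] R [[-0.389, 0.921, -0.001], [0.921, 0.389, -0.001], [-0.001, -0.001, -1.0]] F [-1.2 -0.3 -0.3] w 0.547 gf 0.0 q [-0.18  0.52 -0.49  1.55  0.26  1.14 -0.32]
grasp at [0.5802 0.2552 0.2236] shift [0.0009 0.0006 0.1026] ydir deg 22.88
```

```bash
python3 -m inch '0.001 0.0005 0.04 0 0.05; 0.001 0.0005 0.08 0 0.05; 0.001 0.0005 0.1025 0 0.05; 0.001 0.0005 0.1025 0 0.05; 0.001 0.0005 0.1025 0 0.05' >/dev/null
python3 -m inch '0 0 0 0 0.008; 0 0 0 0 0.008; 0 0 0 0 0.008; 0 0 0 0 0.008; 0 0 0 0 0.008' 15 >/dev/null
python3 -m inch '0 0 0 0 0.008; 0 0 0 0 0.008'
python3 -c "
from h import *
move([.5224,.138,.121])"
```

```text
clock: 69.05
position: [0.5802, 0.2575, 0.2811]
ee_rot: [1.733, 2.62, 0.0]
force: [-1.7, -0.5, 4.2]
width: 0.165
gripper_force: 15.0
grasp at [0.5803 0.2575 0.1221] shift [-0.0874 -0.1     0.0011] ydir deg 23.03
```

```bash
python3 -m inch '-0.001 -0.014 0 -0.14 0.008; -0.004 -0.0276 0 -0.28 0.008; -0.0087 -0.041 0 -0.42 0.008; -0.0153 -0.053 0 -0.56 0.008; -0.0235 -0.0644 0 -0.7 0.008'
python3 -m inch '-0.001 -0.014 0 -0.14 0.008; -0.004 -0.0276 0 -0.28 0.008; -0.0087 -0.041 0 -0.42 0.008; -0.0153 -0.053 0 -0.56 0.008; -0.0235 -0.0644 0 -0.7 0.008'
python3 -m inch '0 -0.0035 0 -0.035 0.008; 0 -0.0035 0 -0.035 0.008; 0 -0.0035 0 -0.035 0.008'
python3 -c "
from h import *
st();move([.5224,.138,.121])"
```

```text
clock: 69.55
position: [0.5297, 0.2111, 0.2811]
ee_rot: [0.72, 3.058, 0.003]
force: [1.8, 0.6, 0.5]
width: 0.17
gripper_force: 15.0
clock: 70.05
position: [0.5205, 0.1431, 0.281]
ee_rot: [0.373, -3.117, -0.001]
force: [-4.8, 2.1, 5.4]
width: 0.171
gripper_force: 15.0
clock: 70.35
position: [0.5218, 0.1386, 0.2809]
ee_rot: [0.416, -3.111, 0.002]
force: [-7.5, -3.7, 10.4]
width: 0.171
gripper_force: 15.0
t 70.35 pos [0.5218 0.1386 0.2809] R [[-0.965, -0.263, -0.002], [-0.263, 0.965, -0.002], [0.003, -0.001, -1.0]] F [-7.5 -3.7 10.4] w 0.171 gf 15.002840906381607 q [ 0.24  0.59 -0.85  1.87  0.55  0.93  0.97]
grasp at [0.5214 0.1383 0.1219] shift [-0.0009 -0.0006  0.0009] ydir deg 105.24
```

```bash
python3 -m inch '0 -0.0007 -0.001 0 0.008; 0 -0.0007 -0.001 0 0.008; 0 -0.0007 -0.001 0 0.008'
python3 -m inch '0 0 0 0 0.05; 0 0 0 0 0.05; 0 0 0 0 0.05; 0 0 0 0 0.05; 0 0 0 0 0.05'
python3 -m inch '0 0 -0.03 0 0.05; 0 0 -0.07 0 0.05; 0 0 -0.11 0 0.05; 0 0 -0.15 0 0.05'
python3 -m inch '0.04 0 0 0 0.05; 0.08 0 0 0 0.05; 0.11 0 0 0 0.05; 0.11 0 0 0 0.05; 0.11 0 0 0 0.05'
python3 - <<'E'
from h import *
st()
try:
    snap("top","t20.png")
except Exception as e: print(e)
E
```

```text
clock: 70.65
position: [0.5219, 0.1383, 0.2811]
ee_rot: [0.417, -3.111, 0.001]
force: [-6.1, -0.6, -1.4]
width: 0.167
gripper_force: 15.0
clock: 71.15
position: [0.5231, 0.1385, 0.2819]
ee_rot: [-0.417, 3.114, 0.0]
force: [0.4, -0.7, -0.6]
width: 0.529
gripper_force: 0.0
clock: 71.55
position: [0.5227, 0.1385, 0.4334]
ee_rot: [0.417, -3.114, -0.0]
force: [0.8, -1.3, -0.4]
width: 0.543
gripper_force: 0.0
clock: 72.05
position: [0.4168, 0.1093, 0.4322]
ee_rot: [-0.415, 3.113, -0.002]
force: [1.2, -0.7, -0.4]
width: 0.543
gripper_force: 0.0
t 72.05 pos [0.4168 0.1093 0.4322] R [[-0.965, -0.262, 0.002], [-0.262, 0.965, -0.001], [-0.001, -0.002, -1.0]] F [ 1.2 -0.7 -0.4] w 0.543 gf 0.0 q [ 0.53  0.24 -1.06  1.91  0.23  1.12  1.22]
200 camera calls are used up
```

```bash
python3 -c "
from cell import arm
print(arm.sign_off())"
```

```text
the job is handed in; nothing more can be done
None
```

The job is handed in at 72 s: all six pellets appear to be in the jar via the chute (chute weight and pictures), but I ran out of camera calls, so the empty chute standing upright and the cover centred over the jar rest on force and position readings alone.

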